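# Pack two service kits in layers, each closed by its own screwdriver

## Task

Pack the two kit trays, the blue one first. Blue tray: lay the white battery pack flat on the dark inlay in its floor, then the blue screwdriver centred across over it, down in the notches of the tray's two rests. Then the red tray: stand the heat sink, fins up, on the dark inlay between the rests, lay the USB stick flat and lengthwise along the fins in the middle of its top, and last the red screwdriver centred across over both, down in the notches; leave the yellow screwdriver where it lies.

Things in the scene. Friction and masses are not known exactly. Their poses are not given: they have to be found in the camera images.
- blue_tray: blue plastic kit tray, fixed. Origin: centre of its underside, z up. Flat floor 152 (x) by 120 mm (y), top 4 mm above the bench; end walls 12 mm high at x = +/-73 mm. Two notched rests at x = -44, y = +/-50 mm (12 mm thick in y, 88 mm clear between) rise to 48 mm above the bench. Dark inlay 122 (x) x 66 mm at the centre: the battery pack's place. Side stops 15 mm high at x = 50 to 70, y = +/-42 mm.
- blue_tray_seat (a point): midpoint between the notch bottoms of the blue tray's two rests, 34 mm above the bench; axes as the tray's. The driver lies along y, underside here, bridging the tray. Each notch is 16 mm wide at the bottom and flares to about 32 mm, 14 mm higher; a rest measures about 40 mm in x at its top
- red_tray: red plastic kit tray, fixed. Origin: centre of its underside, z up. Flat floor 152 (x) by 120 mm (y), top 4 mm above the bench; end walls 12 mm high at x = +/-73 mm. Two notched rests at x = 0, y = +/-50 mm (12 mm thick in y, 88 mm clear between) rise to 58 mm above the bench. Dark inlay 40 (x) x 48 mm at the centre, between the rests: the heat sink's place.
- red_tray_seat (a point): midpoint between the notch bottoms of the red tray's two rests, 44 mm above the bench; axes as the tray's. The driver lies along y, underside here, bridging the tray. Each notch is 16 mm wide at the bottom and flares to about 32 mm, 14 mm higher; a rest measures about 40 mm in x at its top
- battery_pack: white battery pack, a flat box 118 (x) by 62 (y) by 18 mm high, about 0.18 kg. Origin at the centre of its underside, z up. Either end may lead.
- heat_sink: silver finned heat sink, 36 (x) by 44 (y) by 19 mm high, 0.06 kg, fins up and running along y. Origin at the centre of its underside, z up. In the tray its y axis should lie roughly along the tray's y axis, either way round.
- usb_stick: black USB stick with a bare metal plug, lying flat, 18 (x) by 51 (y) by 9 mm high; black body 18 mm wide and 8 mm thick from y = -12 to +26 mm, plug narrower and 2 mm clear of the surface on the -y side. Origin at the centre of its underside, z up. It ends flat on top of the heat sink's fins (19 mm above the heat sink's origin), centred, along the heat sink's y axis, either way round.
- blue_driver: precision screwdriver, blue handle, lying down, 156 mm long, 13 wide, 11 thick. Origin on its underside at mid length; y axis along it to the handle end: handle (12 mm across) y = -14 to +66 mm, cap to +78, ferrule to -22, shaft 3.6 mm thick to -74. Balances near y = +20. It ends in the blue tray's rests, either way round.
- red_driver: precision screwdriver, red handle, lying down, 156 mm long, 13 wide, 11 thick. Origin on its underside at mid length; y axis along it to the handle end: handle (12 mm across) y = -14 to +66 mm, cap to +78, ferrule to -22, shaft 3.6 mm thick to -74. Balances near y = +20. It ends in the red tray's rests, either way round.
- yellow_driver: precision screwdriver, yellow handle, lying down, 156 mm long, 13 wide, 11 thick. Origin on its underside at mid length; y axis along it to the handle end: handle (12 mm across) y = -14 to +66 mm, cap to +78, ferrule to -22, shaft 3.6 mm thick to -74. Balances near y = +20. Not part of the job: must stay where it lies.
Not all that is in view belongs to the job. Of the things that look like the heat_sink, the larger one is meant.

How it is judged (in metres and radians):
On the way, in this order (a step that is already met when the one before it is completed fails the run):
1. battery pack flat on the inlay of the blue tray (x of battery_pack in the frame of blue_tray between -0.012 and 0.012 m and y of battery_pack in the frame of blue_tray between -0.013 and 0.013 m and z of battery_pack in the frame of blue_tray between -0.008 and 0.008 m and angle between battery_pack's own z axis and vertical below 0.08 rad and angle between the x axis of battery_pack and the x axis of blue_tray, either way round below 0.25 rad), for 0.2 s.
2. blue screwdriver in the rests of the blue tray, the battery pack under it (all of step 1 and x of blue_driver in the frame of blue_tray_seat between -0.01 and 0.01 m and y of blue_driver in the frame of blue_tray_seat between -0.02 and 0.02 m and z of blue_driver in the frame of blue_tray_seat between -0.006 and 0.005 m and angle between the y axis of blue_driver and the y axis of blue_tray, either way round below 0.2 rad), for 0.2 s.
3. heat sink on the inlay of the red tray (x of heat_sink in the frame of red_tray between -0.015 and 0.015 m and y of heat_sink in the frame of red_tray between -0.015 and 0.015 m and z of heat_sink in the frame of red_tray between -0.008 and 0.008 m and angle between heat_sink's own z axis and vertical below 0.08 rad), for 0.2 s.
4. USB stick flat on top of the heat sink (all of step 3 and x of usb_stick in the frame of heat_sink between -0.012 and 0.012 m and y of usb_stick in the frame of heat_sink between -0.015 and 0.015 m and z of usb_stick in the frame of heat_sink between 0.016 and 0.023 m and angle between usb_stick's own z axis and vertical below 0.12 rad), for 0.2 s.
5. red screwdriver in the rests of the red tray, over both (all of step 4 and x of red_driver in the frame of red_tray_seat between -0.01 and 0.01 m and y of red_driver in the frame of red_tray_seat between -0.02 and 0.02 m and z of red_driver in the frame of red_tray_seat between -0.006 and 0.005 m and angle between the y axis of red_driver and the y axis of red_tray, either way round below 0.2 rad), for 0.2 s.
At the end, for the whole second after the job is handed in: Battery pack flat within 12 mm, 0.25 rad of the blue tray's inlay; heat sink flat within 15 mm of the red tray's centre, USB stick flat on it within 12 mm, 0.4 rad; blue and red drivers down in their tray's rests, within 10 mm of the notch line, 20 mm lengthwise, 0.2 rad; released, at rest (all of step 2 and all of step 5 and angle between the y axis of usb_stick and the y axis of heat_sink, either way round below 0.4 rad and linear speed of each of battery_pack, blue_driver, heat_sink, usb_stick, red_driver below 0.02 m/s and angular speed of each of battery_pack, blue_driver, heat_sink, usb_stick, red_driver below 0.2 rad/s); the robot touches nothing.
It fails at once if the yellow screwdriver is moved more than 30 mm (distance of yellow_driver from where it was at the start of the episode above 0.03 m).
It also fails if it takes over 138 s, if anything falls off the work surface, if the arm or the gripper's body presses on something with over 40 N, if the wrist force passes 120 N, or if a joint passes its speed limit or range.

## Robot

A 6-joint arm with a two-finger parallel gripper is mounted at the origin on a cart in front of the work surface, level with it; the furniture and walls round the work are solid. World frame = base frame: x ahead of the robot, y to its left, z up, the work surface at z = 0. Lengths are in m, angles in degrees, forces in N, time in s.
With the tool pointing down it reaches from about 0.3 to 0.75 m from the base axis. Payload 8.5 kg.
Tool frame: the origin (TCP) lies midway between the tips of the shut fingers; the grasp point (between the pads) lies manip.hold_point_z behind it (manip.hold_point_z is the distance from the TCP to the grasp point, in m); z points along the fingers, x is the direction in which the jaws open and shut, and the axes are right-handed (so a half turn about z gives the same grasp; the last joint's range is limited). The gripper opens to 85 mm and grips with 20 to 120 N. Pads are 22 mm wide; open, the fingers measure 114 mm over their backs; the gripper's body (76 mm by 85 mm) begins 54 mm behind the grasp point. The pads swing forward as they close: fully open they stand 13 mm farther back than shut.
Start: joints at [64.039, 21.807, 74.336, -0, 83.858, -12.336], TCP at [0.13, 0.535, 0.204] pointing down, gripper open.
Joint ranges: [-178.18, 178.18], [-50.72, 133.34], [12.68, 142.11], [-81.47, 261.47], [9.98, 163.14], [-165.26, 165.26]. Speed limits (degrees/s): [136.94, 136.94, 180, 180, 180, 180].

## Interface

Orientations are given as [roll, pitch, yaw] about the fixed x, y, z axes, in that order (R = Rz(yaw) Ry(pitch) Rx(roll)).
In Python, from workcell import manip gives the robot as it stands.
- The arm moves only by the tool drive_tool, never from a script. Its argument "increments" is a list that holds one entry, the list of rows, each a list of 7 numbers: the closure, from 0 (fully open) to 1 (shut), then the shift along the tool's x, y, z in mm, then the turn, a rotation vector about the tool's x, y, z in rad. In form: [[[grip, tx, ty, tz, wx, wy, wz], ...]]. A call has 1 to 10 rows; each row shifts and turns the commanded pose from where the row before left it, along the tool's axes as they then stand; what a row does not reach is not made up. A row lasts 1/10 s, in which the tool goes at most 50 mm and 8.59 degrees, less where a joint would pass 70% of its speed; a pose out of reach is approached as far as the arm can. A call is refused whole if a number of a shift passes 50 or a number of a turn 0.15, either way. A call with a gripper value outside its range is refused whole. The fingers move at their own pace and stop on an object; the grip force is fixed at half the most. Time passes only in rows, so rows that do not move let the fingers close. It gives the time, the measured TCP pose, the force and the opening at its end, in the units of the state.
- manip.sense(): the state, without advancing time (a new reading comes with each control period).
- manip.snapshot(name): name is "scene" or "top"; returns a dict with "frame" (400x640x3 uint8, red, green, blue), "z_map" (400x640 float32, m along the optical axis (not along the pixel's ray), 0 where there is no reading), "fov_y" (degrees; the focal length in pixels is half the picture's height over the tangent of half this angle, whatever the lens; pixels are square), "cx", "cy" (the principal point, pixels), "distortion" ([k1, k2, p1, p2, k3] as OpenCV has them; the pictures are not rectified), "rvec" (rotation vector, rad) and "tvec" (3), from world to camera coordinates, as OpenCV has them. Camera axes: x right, y down, z forward; pixel columns grow to the right and rows downward; lengths in m; the calibration is good to about 2 mm. A picture is of the moment at which its call begins.
- manip.job_done(): hands the job in, once; it reports no verdict.
Trained networks look in a picture, given as the dict that the camera call returned (one of the last four; its "shot" number tells which), for a name from the list of things; names that differ only in an ending like _2 or _b are one class to them, and where a whole thing is asked for, a point or a joint stands for the part that bears it (a point fixed in the world has none). Each returns a list of dicts, best first, with "score" (0 to 1); they miss things now and then, are a little off and sometimes report something else, mostly with a low value. They report only what shows in the picture. A call takes as long as a camera call. They do not tell look-alikes from the thing itself.
- manip.search_frame(picture, target): "extent" ([centre column, centre row, width, height] in pixels, round what is visible of it).
- manip.trace(picture, target): "pixels" (400x640 bool, what is visible of it) and "extent" ([centre column, centre row, width, height] in pixels, round what is visible of it).
The state is a dict: "time_s": time; "joints": joint angles; "joint_vel": joint speeds; "tau": joint torques, N m; "tool_pos": TCP position; "tool_rot": TCP orientation; "contact_force": force on the tool from outside, world axes, zero at the start; "moment": the same for the moment, N m; "gripper_width": opening from 0.0 (shut) to 1.0 (fully open).
Only numpy, scipy, OpenCV 4.12 (cv2) and the standard library are available. Lean on these libraries where they do the work, as an engineer would, in place of code of your own. Each camera call takes 0.05 s, during which the arm holds its last target. There are 200 camera calls.

## Working session

There is one attempt and no reset: what is moved stays moved. The work goes in short steps, Python scripts to look and compute and a tool call to move; the robot and the scene stay as the last step left them, time stands still between calls to the robot, and variables do not carry over. Pictures are saved under pics/ and viewed, about 12 in all and at most 16, crops included, and the job is handed in when it is done.

Besides the shell and the picture viewer there is one more tool, called after "Request:" by a JSON object that holds its "fn" and its "kwargs". drive_tool: Moves the arm, as the interface text tells. Its arguments: {"type":"object","properties":{"increments":{"type":"array","items":{"type":"array","items":{"type":"array","items":{"type":"number"}}}}},"required":["increments"]}

```bash
mkdir -p pics; ls
python3 - <<'E'
from workcell import manip
import cv2
print(manip.sense(), manip.hold_point_z)
for n in("scene","top"):
    s=manip.snapshot(n); cv2.imwrite(f"pics/{n}0.png",s["frame"][:,:,::-1])
    print(n,s["fov_y"],s["cx"],s["cy"],s["distortion"],s["rvec"],s["tvec"],s["shot"])
E
```

```text
pics
{'time_s': 0.0, 'joints': array([ 6.40396909e+01,  2.18418768e+01,  7.43847299e+01, -1.36878511e-04,
        8.38592975e+01, -1.23352037e+01]), 'joint_vel': array([-0.08443719,  0.00777727,  0.03704594, -0.00652388,  0.05373018,
        0.04503913]), 'tau': array([-7.60011826e-04, -4.48436308e+01, -2.31282467e+01, -1.45206664e-04,
        4.62515949e-03, -7.21102367e-06]), 'tool_pos': array([0.12940935, 0.53421314, 0.20360365]), 'tool_rot': array([-1.79981781e+02,  8.39501820e-02,  7.63749227e+01]), 'contact_force': array([ 0.82794283, -0.29745151,  0.25779335]), 'moment': array([-0.01493997, -0.03478663,  0.00743557]), 'gripper_width': 0.9974224416052472} 0.0187
scene 53.52237975161205 322.950454518246 197.72965907473508 [-0.05460726  0.          0.          0.          0.        ] [ 1.76643328 -1.0923344   0.67826602] [-0.32378765  0.24745024  0.66552393] 1
top 53.98921960792939 311.1447409111657 199.78235600839548 [-0.02466144  0.          0.          0.          0.        ] [ 2.17847894 -2.19569387  0.0989981 ] [-0.10602852  0.53225709  0.86348926] 2
```

View pics/scene0.png

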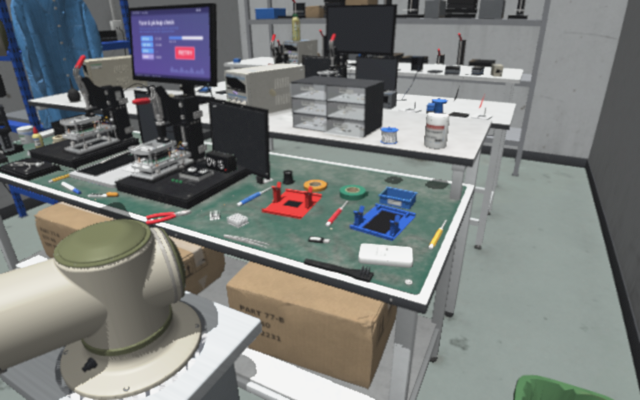

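View pics/top0.png

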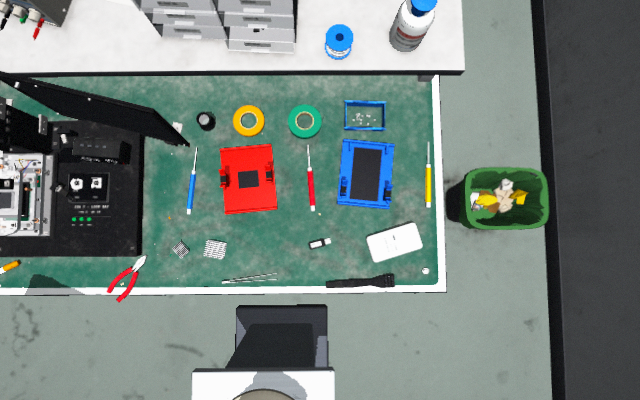

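```bash
cat > h.py <<'E'
import numpy as np, cv2
from workcell import manip
def K(s):
    f=200/np.tan(np.radians(s["fov_y"]/2)); return np.array([[f,0,s["cx"]],[0,f,s["cy"]],[0,0,1.]])
def rays(s,uv):
    p=cv2.undistortPoints(np.asarray(uv,float).reshape(-1,1,2),K(s),np.array(s["distortion"],float)).reshape(-1,2)
    return np.c_[p,np.ones(len(p))]
def Rt(s): return cv2.Rodrigues(np.array(s["rvec"],float))[0],np.array(s["tvec"],float).ravel()
def plane(s,uv,z):          # pixels -> world at height z
    R,t=Rt(s); d=rays(s,uv)@R; c=-R.T@t
    return c+d*((z-c[2])/d[:,2])[:,None]
def cloud(s,mask):          # mask -> world points by depth
    v,u=np.nonzero(mask&(s["z_map"]>0)); R,t=Rt(s)
    return (rays(s,np.c_[u,v])*s["z_map"][v,u][:,None]-t)@R
def proj(s,P):
    return cv2.projectPoints(np.asarray(P,float).reshape(-1,3),np.array(s["rvec"],float),np.array(s["tvec"],float),K(s),np.array(s["distortion"],float))[0].reshape(-1,2)
def rect(P):                # centre, long, short, yaw of long axis
    (x,y),(w,h),a=cv2.minAreaRect(np.asarray(P[:,:2]*1000,np.float32))
    if w<h: w,h,a=h,w,a+90
    return np.round([x,y,w,h,(a+90)%180-90],1)
TOPZ=dict(battery_pack=.018,heat_sink=.019,usb_stick=.008,blue_driver=.006,red_driver=.006,yellow_driver=.006,blue_tray=.012,red_tray=.012)
def look(s,names,zs=TOPZ):
    for n in names:
        for r in manip.trace(s,n)[:3]:
            v,u=np.nonzero(r["pixels"])
            P=plane(s,np.c_[u,v],zs[n]); C=cloud(s,r["pixels"])
            print(n,round(r["score"],2),np.round(r["extent"]),"rect",rect(P),"mean",np.round(P.mean(0)[:2]*1000,1),"cloud",np.round(np.median(C,0)*1000,1) if len(C) else None)
def crop(s,c0,r0,c1,r1,k,name):
    cv2.imwrite(f"pics/{name}.png",cv2.resize(s["frame"][r0:r1,c0:c1,::-1],None,fx=k,fy=k,interpolation=cv2.INTER_CUBIC))
E
python3 - <<'E'
from h import *
s=manip.snapshot("top"); look(s,TOPZ); crop(s,150,80,450,290,2.6,"t1")
R,t=Rt(s);print(-R.T@t)
s=manip.snapshot("scene"); look(s,TOPZ)
E
```

```text
battery_pack 0.9 [394. 241.  54.  40.] rect [ 436.6 -295.1  120.8   67.   -69.9] mean [ 436.2 -295.2] cloud [ 436.6 -295.4   19.1]
heat_sink 0.74 [393. 242.  58.  39.] rect [ 435.3 -294.6  116.    62.9  -72.9] mean [ 435.1 -294.4] cloud [ 435.1 -293.8   19.3]
heat_sink 0.63 [217. 250.  21.  20.] rect [423.2 105.   45.3  37.9  79. ] mean [423.2 104.6] cloud [422.8 106.    9.7]
heat_sink 0.52 [182. 250.  16.  17.] rect [422.2 182.9  32.   25.   45.4] mean [422.6 183. ] cloud [422.9 185.3  12.5]
usb_stick 0.63 [319. 242.  22.  13.] rect [ 435.1 -128.6   50.1   20.3  -76.6] mean [ 434.7 -127.4] cloud [ 434.2 -127.3    9.4]
blue_driver 0.78 [193. 182.  12.  62.] rect [575.8 161.8 144.6  15.7  -6.8] mean [560.7 164.5] cloud [556.3 162.8  11.1]
red_driver 0.69 [311. 179.  12.  63.] rect [ 582.2 -108.8  146.9   14.6    3.6] mean [ 568.2 -110.1] cloud [ 566.2 -110.1   11. ]
red_driver 0.51 [320. 243.  19.  12.] rect [ 435.  -129.1   49.1   15.2  -78.1] mean [ 434.9 -129.2] cloud [ 434.2 -129.5    9.7]
yellow_driver 0.52 [250. 182.  56.  70.] rect [583.3  35.5 153.4 124.3   5. ] mean [582.8  3
[... 626 characters left out ...]
8  24.2  23.8] mean [400.4 163.1] cloud [418.8 179.9   4.3]
heat_sink 0.24 [385. 259.  52.  24.] rect [ 419.2 -304.7  117.4   80.4  -74.1] mean [ 417.2 -304.8] cloud [ 421.1 -302.8   16.5]
usb_stick 0.46 [319. 241.  16.   7.] rect [ 427.9 -131.9   43.7   23.1  -64.2] mean [ 426.9 -131.4] cloud [ 429.  -129.     6.9]
blue_driver 0.6 [251. 198.  24.  18.] rect [552.  166.  103.5  37.    0.7] mean [550.6 162.5] cloud [552.4 159.6   5.9]
red_driver 0.45 [334. 217.  12.  17.] rect [ 555.  -111.8   93.7   13.5    4.9] mean [ 552.6 -112.3] cloud [ 546.2 -114.9    9.4]
yellow_driver 0.58 [382. 221.  63.  36.] rect [ 592.5 -225.2  171.9  152.5   -4.7] mean [ 587.1 -235.9] cloud [ 571.4 -236.9    4.1]
```

View pics/t1.png

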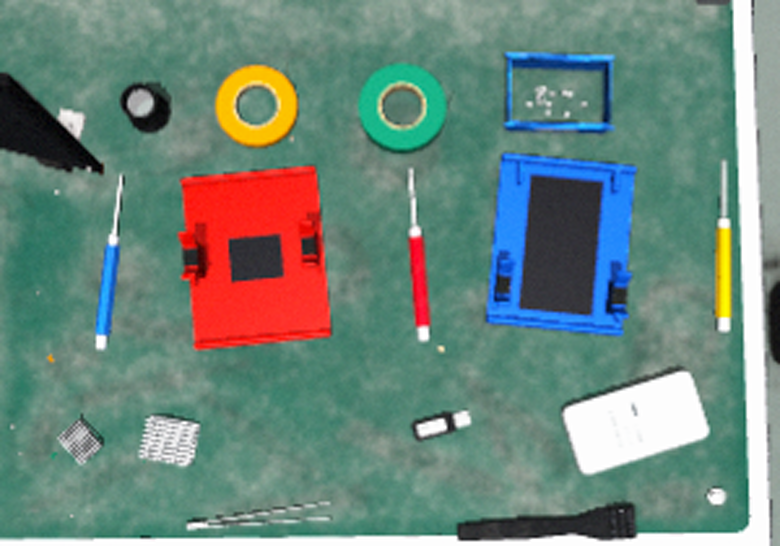

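```bash
cat > m.py <<'E'
from h import *
def hsv(s): return cv2.cvtColor(s["frame"],cv2.COLOR_RGB2HSV).astype(int)
def near(s,x,y,z,r):
    c=proj(s,[x,y,z])[0]; g=np.indices((400,640)); return (abs(g[1]-c[0])<r)&(abs(g[0]-c[1])<r)
def rep(s,n,m,z):
    k,l,st,ct=cv2.connectedComponentsWithStats(m.astype(np.uint8))
    m=l==1+np.argmax(st[1:,4]); v,u=np.nonzero(m); P=plane(s,np.c_[u,v],z)
    print(n,len(u),"rect",rect(P),"mean",np.round(P.mean(0)[:2]*1000,1))
if __name__=="__main__":
    s=manip.snapshot("top"); H=hsv(s); h,S,V=H[...,0],H[...,1],H[...,2]
    rep(s,"batt",near(s,.436,-.295,.018,34)&(S<60)&(V>170),.018)
    rep(s,"sinkL",near(s,.423,.105,.019,15)&(S<60)&(V>100),.015)
    rep(s,"usb",near(s,.435,-.128,.008,14)&((S<70)|(V<40)),.008)
    rep(s,"usb nongreen",near(s,.435,-.128,.008,14)&~((h>50)&(h<95)&(S>70)),.006)
    rep(s,"blueh",near(s,.556,.163,.006,28)&(h>95)&(h<125)&(S>120),.008)
    rep(s,"redh",near(s,.556,-.11,.006,28)&((h<8)|(h>172))&(S>120),.008)
    rep(s,"inlayB",near(s,.593,-.237,.004,30)&(V<75)&(S<130),.004)
    rep(s,"inlayR",near(s,.583,.035,.004,16)&(V<75)&(S<130),.004)
    rep(s,"trayR",near(s,.583,.035,.004,40)&((h<8)|(h>172))&(S>120),.006)
    rep(s,"trayB",near(s,.593,-.237,.004,40)&(h>95)&(h<125)&(S>120),.006)
    # rest tops by depth
    for n,(x,y) in dict(B=(.593,-.237),R=(.583,.035)).items():
        C=cloud(s,near(s,x,y,.004,42)); C=C[C[:,2]>.03]; 
        for sg in(1,-1):
            D=C[(C[:,1]-y)*sg>0]; print(n,len(D),np.round(D.mean(0)*1000,1),np.round(D.max(0)*1000),np.round(D.min(0)*1000))
    C=cloud(s,np.ones((400,640),bool)); C=C[(C[:,2]>.06)&(C[:,1]<.35)&(C[:,1]>-.45)&(C[:,0]<.85)&(C[:,0]>.3)]
    for y in np.arange(-.45,.35,.05):
        D=C[(C[:,1]>=y)&(C[:,1]<y+.05)]
        if len(D): print("obst y",round(y,2),"xmin",D[:,0].min().round(3),"zmax",D[:,2].max().round(3))
    t=manip.snapshot("scene")
    for n,(x,y,z) in dict(battery_pack=(.436,-.295,.015),blue_tray=(.593,-.237,.004),red_tray=(.583,.035,.004),heat_sink=(.423,.105,.012)).items():
        for q in (s,t):
            C=cloud(q,near(q,x,y,z,40)); C=C[(abs(C[:,2]-(.019 if z>.005 else .004))<(.004 if z>.005 else .002))&(np.hypot(C[:,0]-x,C[:,1]-y)<(.1 if z!=.012 else .035))]
            print(n,len(C),rect(C),np.round(C.mean(0)*1000,1))
E
python3 m.py
python3 - <<'E'
from h import *
s=manip.snapshot("top"); a=s["frame"][225:270,165:240,::-1];b=s["frame"][225:270,290:365,::-1]
cv2.imwrite("pics/z1.png",cv2.resize(np.vstack([a,b]),None,fx=6,fy=6,interpolation=cv2.INTER_CUBIC))
E
```

```text
batt 1437 rect [ 434.7 -296.8  118.6   62.   -73.1] mean [ 434.5 -296.7]
sinkL 397 rect [415.5 110.6  54.1  51.1 -11.6] mean [420.7 108.7]
usb 331 rect [ 435.1 -128.6   61.4   61.    89.5] mean [ 427.4 -128. ]
usb nongreen 340 rect [ 435.1 -128.7   61.5   61.2   89.5] mean [ 427.6 -128.2]
blueh 206 rect [554.5 165.1  78.6  14.2  -5.4] mean [553.6 165. ]
redh 197 rect [ 560.  -110.1   78.7   13.2    4.1] mean [ 560.5 -110. ]
inlayB 1352 rect [ 592.5 -236.4  118.3   61.9   -6. ] mean [ 592.1 -236.3]
inlayR 303 rect [582.3  35.1  44.   36.3 -84.7] mean [582.2  35.4]
trayR 3165 rect [582.7  37.8 154.2 127.6   5.1] mean [582.5  35.1]
trayB 2077 rect [ 592.7 -237.7  155.1  125.6   -5.8] mean [ 593.7 -236.6]
B 99 [ 555.1 -182.6   40.4] [ 575. -175.   54.] [ 535. -190.   33.]
B 103 [ 545.  -282.    39.6] [ 563. -274.   50.] [ 525. -289.   30.]
R 120 [579.2  82.7  48.3] [597.  91.  61.] [560.  76.  31.]
R 105 [588.7 -16.3  49.6] [607.  -9.  62.] [567. -23.  34.]
obst y -0.45 xmin 0.779 zmax 0.151
obst y -0.4 xmin 0.779 zmax 0.151
obst y -0.35 xmin 0.779 zmax 0.285
obst y -0.3 xmin 0.779 zmax 
[... 302 characters left out ...]
ax 0.297
obst y 0.2 xmin 0.665 zmax 0.253
obst y 0.25 xmin 0.611 zmax 0.253
obst y 0.3 xmin 0.562 zmax 0.253
battery_pack 1390 [ 441.6 -276.3  141.7  141.5   47.9] [ 434.6 -295.7   19.2]
battery_pack 828 [ 434.9 -286.2  160.   129.7  -38.5] [ 429.1 -298.5   17.1]
blue_tray 3296 [ 593.9 -237.5  185.3  184.6   -0.6] [ 592.1 -235.5    4.2]
blue_tray 983 [ 590.2 -232.7  194.7  188.3   50.2] [ 589.4 -236.8    3.4]
red_tray 3326 [ 5.840e+02  3.640e+01  1.840e+02  1.835e+02 -4.000e-01] [583.   34.7   4.2]
red_tray 794 [581.2  32.3 192.2 192.1 -34.3] [574.9  33.    3.4]
heat_sink 141 [421.9 107.6  43.7  33.   79.4] [421.6 107.3  19.9]
heat_sink 108 [421.2 103.8  45.3  36.3  79.2] [420.6 103.8  17.4]
```

View pics/z1.png

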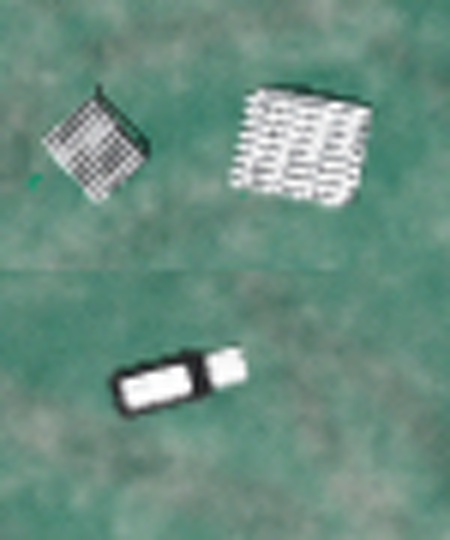

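Request:
{"fn": "drive_tool", "kwargs": {"increments": [[[0, -30, 31, 0, 0, 0, 0], [0, -30, 31, 0, 0, 0, 0], [0, -30, 31, 0, 0, 0, 0], [0, -30, 31, 0, 0, 0, 0], [0, -30, 31, 0, 0, 0, 0], [0, -30, 31, 0, 0, 0, 0], [0, -30, 31, 0, 0, 0, 0], [0, -30, 31, 0, 0, 0, 0], [0, -30, 31, 0, 0, 0, 0], [0, -30, 31, 0, 0, 0, 0]]]}}

```text
time_s: 2.15
tool_pos: [0.3608, 0.1683, 0.2045]
tool_rot: [180.0, -0.0, 76.4]
contact_force: [0.6, 1.1, 0.9]
gripper_width: 1.001
```

Request:
{"fn": "drive_tool", "kwargs": {"increments": [[[0, 0, 0, -2, 0, 0, 0.13], [0, 0, 0, -2, 0, 0, 0.13], [0, 0, 0, -2, 0, 0, 0.13], [0, 0, 0, -2, 0, 0, 0.13], [0, 0, 0, -2, 0, 0, 0.13], [0, 0, 0, -2, 0, 0, 0.13], [0, 0, 0, -2, 0, 0, 0.13], [0, 0, 0, -2, 0, 0, 0.127], [0, 0, 0, 0, 0, 0, 0]]]}}

```text
time_s: 3.05
tool_pos: [0.3603, 0.1699, 0.2205]
tool_rot: [180.0, -0.0, 16.9]
contact_force: [-0.2, -0.5, 0.3]
gripper_width: 0.997
```

```bash
cat > go.py <<'E'
import sys
from h import *
s=manip.sense(); p=np.array(s["tool_pos"])*1000; yaw=s["tool_rot"][2]
print("pose",p.round(1),np.round(s["tool_rot"],2),"q6",round(s["joints"][5]),"w",round(s["gripper_width"],3),"F",np.round(s["contact_force"],1),"t",round(s["time_s"],1))
a=[float(v) for v in sys.argv[1:]]
if a:
    d=np.array(a[:3])-p; ty=a[3] if len(a)>3 else yaw
    f=lambda y:(np.cos(np.radians(y))*d[0]+np.sin(np.radians(y))*d[1], np.sin(np.radians(y))*d[0]-np.cos(np.radians(y))*d[1])
    print("wz",round(-np.radians((ty-yaw+180)%360-180),3),"tz",round(-d[2],1),"txy before turn",np.round(f(yaw),1),"after turn",np.round(f(ty),1))
E
python3 go.py 435.5 -296 60 17
```

```text
pose [360.3 169.9 220.5] [ 1.7999e+02 -4.0000e-02  1.6900e+01] q6 -9 w 0.997 F [-0.2 -0.5  0.3] t 3.0
wz -0.002 tz 160.5 txy before turn [-63.4 467.7] after turn [-64.3 467.6]
```

Request:
{"fn": "drive_tool", "kwargs": {"increments": [[[0, -6.4, 46.8, 5, 0, 0, 0], [0, -6.4, 46.8, 5, 0, 0, 0], [0, -6.4, 46.8, 5, 0, 0, 0], [0, -6.4, 46.8, 5, 0, 0, 0], [0, -6.4, 46.8, 5, 0, 0, 0], [0, -6.4, 46.8, 5, 0, 0, 0], [0, -6.4, 46.8, 5, 0, 0, 0], [0, -6.4, 46.8, 5, 0, 0, 0], [0, -6.4, 46.8, 5, 0, 0, 0], [0, -6.4, 46.8, 5, 0, 0, 0]]]}}

```text
time_s: 4.05
tool_pos: [0.4354, -0.2985, 0.1699]
tool_rot: [-180.0, -0.0, 17.2]
contact_force: [1.2, 0.0, -0.4]
gripper_width: 0.997
```

Request:
{"fn": "drive_tool", "kwargs": {"increments": [[[0, 0, 0, 25, 0, 0, 0], [0, 0, 0, 25, 0, 0, 0], [0, 0, 0, 25, 0, 0, 0], [0, 0, 0, 25, 0, 0, 0], [0, 0, 0, 10, 0, 0, 0], [0, 0, 0, 0, 0, 0, 0]]]}}

```text
time_s: 4.65
tool_pos: [0.4351, -0.296, 0.0593]
tool_rot: [-179.9, 0.1, 17.1]
contact_force: [-0.1, -0.1, 0.9]
gripper_width: 0.996
```

```bash
python3 go.py 435.5 -296 2 17
python3 - <<'E'
from h import *
s=manip.snapshot("top"); crop(s,300,130,460,290,3.5,"a1")
E
```

```text
pose [ 435.1 -296.    59.3] [-1.7988e+02  6.0000e-02  1.7070e+01] q6 -64 w 0.996 F [-0.1 -0.1  0.9] t 4.7
wz 0.001 tz 57.3 txy before turn [0.4 0.1] after turn [0.4 0.1]
```

View pics/a1.png

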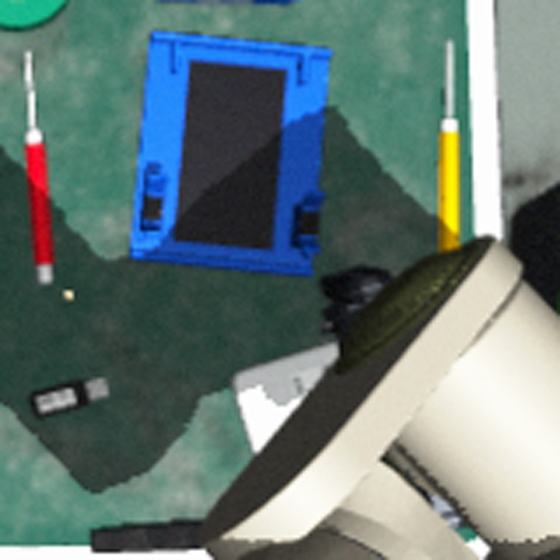

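Request:
{"fn": "drive_tool", "kwargs": {"increments": [[[0, 0, 0, 20, 0, 0, 0], [0, 0, 0, 18, 0, 0, 0], [0, 0, 0, 12, 0, 0, 0], [0, 0, 0, 8, 0, 0, 0], [0, 0, 0, 0, 0, 0, 0]]]}}

```text
time_s: 5.2
tool_pos: [0.4355, -0.2964, 0.0021]
tool_rot: [-180.0, 0.0, 17.0]
contact_force: [0.6, 0.8, 0.1]
gripper_width: 1.0
```

Request:
{"fn": "drive_tool", "kwargs": {"increments": [[[1, 0, 0, 0, 0, 0, 0], [1, 0, 0, 0, 0, 0, 0], [1, 0, 0, 0, 0, 0, 0], [1, 0, 0, 0, 0, 0, 0], [1, 0, 0, 0, 0, 0, 0], [1, 0, 0, 0, 0, 0, 0], [1, 0, 0, 0, 0, 0, 0], [1, 0, 0, 0, 0, 0, 0]]]}}

```text
time_s: 6.0
tool_pos: [0.4354, -0.2964, 0.0022]
tool_rot: [-180.0, 0.0, 17.0]
contact_force: [0.6, -0.9, 0.2]
gripper_width: -0.001
```

```bash
python3 go.py
python3 - <<'E'
from h import *
s=manip.snapshot("scene"); crop(s,280,150,480,300,4,"a2")
E
```

```text
pose [ 435.4 -296.4    2.2] [-180.      0.     16.96] q6 -64 w -0.001 F [ 0.6 -0.9  0.2] t 6.0
```

View pics/a2.png

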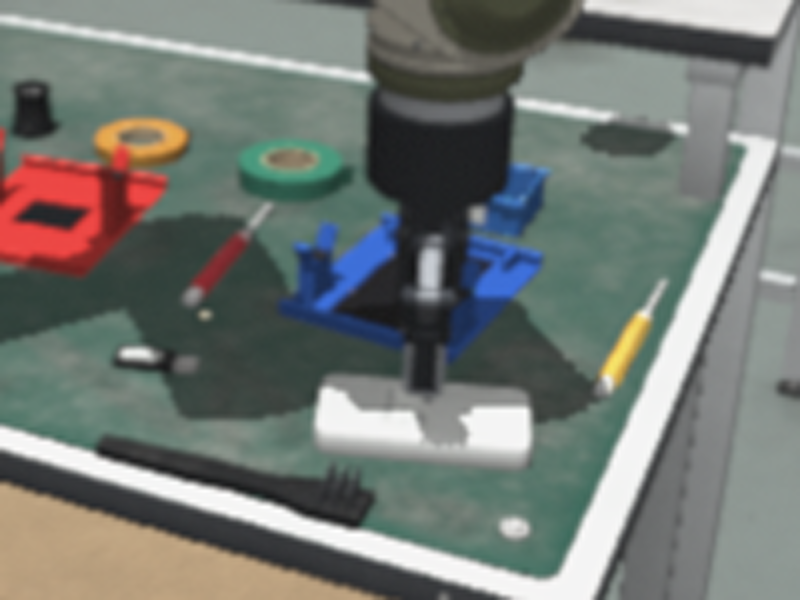

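Request:
{"fn": "drive_tool", "kwargs": {"increments": [[[1, 0, 0, -10, 0, 0, 0], [1, 0, 0, -20, 0, 0, 0], [1, 0, 0, -40, 0, 0, 0], [0, 0, 0, -40, 0, 0, 0], [0, 0, -45, 0, 0, 0, 0], [0, 0, -45, 0, 0, 0, 0], [0, 0, -45, 0, 0, 0, 0], [0, 0, -45, 0, 0, 0, 0], [0, 0, -45, 0, 0, 0, 0], [0, 0, -45, 0, 0, 0, 0]]]}}

```text
time_s: 7.05
tool_pos: [0.3559, -0.0367, 0.1129]
tool_rot: [180.0, -0.1, 16.9]
contact_force: [1.3, 1.4, -0.1]
gripper_width: 1.003
```

```bash
cat > b.py <<'E'
from m import *
s=manip.snapshot("top"); H=hsv(s); h,S,V=H[...,0],H[...,1],H[...,2]
look(s,["battery_pack"])
rep(s,"batt",near(s,.42,-.295,.018,50)&(S<60)&(V>130)&(np.indices((400,640))[0]<284)&(np.indices((400,640))[1]<433),.018)
crop(s,300,130,460,290,3.5,"a3")
E
python3 b.py
```

```text
battery_pack 0.64 [394. 243.  58.  40.] rect [ 435.3 -295.8  120.8   65.5  -74. ] mean [ 435.4 -295.9] cloud [ 435.2 -295.6   19.1]
batt 2124 rect [ 470.1 -309.8  166.8  123.9  -73.6] mean [ 454.7 -309.5]
```

View pics/a3.png

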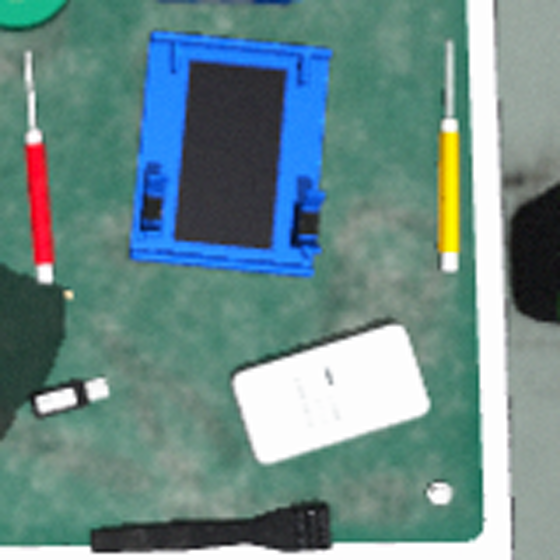

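Request:
{"fn": "drive_tool", "kwargs": {"increments": [[[1, 0, 0, 0, 0, 0, 0], [1, 0, 0, 0, 0, 0, 0], [1, 0, 0, 0, 0, 0, 0], [1, 0, 0, 0, 0, 0, 0], [1, 0, 0, 0, 0, 0, 0], [1, 0, 0, 0, 0, 0, 0], [1, 0, 0, 0, 0, 0, 0], [1, 0, 0, 0, 0, 0, 0]]]}}

```text
time_s: 7.95
tool_pos: [0.3567, -0.0382, 0.1122]
tool_rot: [-180.0, 0.0, 17.0]
contact_force: [-0.3, -0.6, -0.0]
gripper_width: 0.003
```

```bash
cat > tip.py <<'E'
from h import *
import sys
q=manip.sense(); p=np.array(q["tool_pos"]); print(p,q["tool_rot"],q["gripper_width"])
for n in("scene","top"):
    s=manip.snapshot(n); C=cloud(s,np.ones((400,640),bool)); 
    D=C[(np.hypot(C[:,0]-p[0],C[:,1]-p[1])<.08)&(C[:,2]>.03)&(C[:,2]<p[2]+.12)]
    print(n,len(D)); 
    for z in np.arange(.03,p[2]+.12,.006):
        E=D[(D[:,2]>=z)&(D[:,2]<z+.006)]
        if len(E): print(round(z*1000),len(E),np.round(E.mean(0)*1000-p*1000),np.round(E.min(0)[:2]*1000-p[:2]*1000),np.round(E.max(0)[:2]*1000-p[:2]*1000))
    c=proj(s,p)[0].astype(int); print("tcp px",c)
    if n=="scene": crop(s,c[0]-60,c[1]-70,c[0]+60,c[1]+40,5,"tip")
E
python3 tip.py
```

```text
[ 0.35671018 -0.03816805  0.11219493] [-1.79997554e+02  3.56031246e-03  1.69570175e+01] 0.00279597507559655
scene 678
138 19 [-6. -4. 29.] [-10. -15.] [4. 6.]
144 20 [ -6. -10.  35.] [-13. -14.] [8. 2.]
150 30 [-8. -8. 41.] [-15. -15.] [7. 7.]
156 30 [-8. -7. 47.] [-14. -15.] [10.  6.]
162 32 [-8. -7. 53.] [-16. -15.] [10.  6.]
168 24 [-8. -9. 59.] [-15. -15.] [4. 1.]
174 22 [ -7. -10.  64.] [-16. -16.] [9. 0.]
180 23 [-10. -12.  72.] [-32. -22.] [27.  2.]
186 51 [-12. -12.  77.] [-37. -24.] [35. -1.]
192 50 [-12. -13.  83.] [-41. -25.] [36. -3.]
198 35 [-19. -15.  89.] [-44. -27.] [45. -0.]
204 67 [-18. -16.  95.] [-49. -28.] [45. -1.]
210 65 [-19. -17. 101.] [-55. -28.] [55.  2.]
216 60 [-20. -17. 107.] [-58. -30.] [56.  3.]
222 80 [-25. -18. 113.] [-62. -32.] [56.  3.]
228 70 [-32. -18. 118.] [-62. -32.] [59. 10.]
tcp px [265 204]
top 104
192 5 [32. -3. 82.] [29. -4.] [37. -1.]
198 5 [33. -1. 90.] [29. -3.] [42.  0.]
204 9 [36. -0. 95.] [32. -2.] [46.  2.]
210 13 [ 38.   2. 101.] [34. -1.] [50.  4.]
216 7 [ 44.   3. 106.] [40.  1.] [54.  6.]
222 21 [ 44.  11. 114.] [36.  2.] [56. 25.]
228 44 [ 49.  14. 118.] [38.  1.] [61. 30.]
tcp px [276 284]
```

View pics/tip.png

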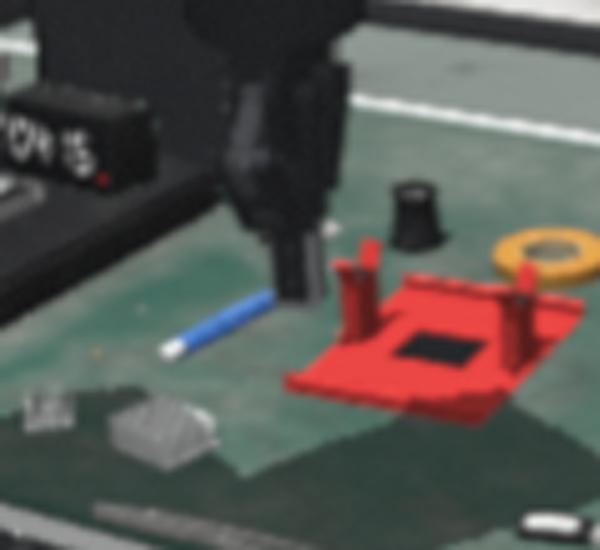

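Request:
{"fn": "drive_tool", "kwargs": {"increments": [[[1, 24, 7.3, 0, 0, 0, 0], [1, 24, 7.3, 0, 0, 0, 0], [1, 0, 0, 30, 0, 0, 0], [1, 0, 0, 30, 0, 0, 0], [1, 0, 0, 30, 0, 0, 0], [1, 0, 0, 20, 0, 0, 0], [1, 0, 0, 10, 0, 0, 0], [1, 0, 0, 4, 0, 0, 0], [1, 0, 0, 0, 0, 0, 0]]]}}

```text
time_s: 8.95
tool_pos: [0.4068, -0.0381, -0.012]
tool_rot: [-180.0, 0.0, 17.0]
contact_force: [-0.3, -0.4, 0.1]
gripper_width: 0.0
```

Request:
{"fn": "drive_tool", "kwargs": {"increments": [[[1, 0, 0, 1, 0, 0, 0], [1, 0, 0, 1, 0, 0, 0], [1, 0, 0, 1, 0, 0, 0], [1, 0, 0, 1, 0, 0, 0], [1, 0, 0, 1, 0, 0, 0]]]}}

```text
time_s: 9.45
tool_pos: [0.4069, -0.0381, -0.0167]
tool_rot: [180.0, -0.0, 17.0]
contact_force: [0.0, 0.2, 0.6]
gripper_width: -0.002
```

```bash
python3 go.py; python3 tip.py | grep -A6 scene
```

```text
pose [406.9 -38.1 -16.7] [ 1.7999e+02 -1.0000e-02  1.6960e+01] q6 -39 w -0.002 F [0.  0.2 0.6] t 9.4
scene 396
30 22 [-9. -8. 50.] [-16. -13.] [ 7. -0.]
36 23 [-8. -6. 56.] [-15. -12.] [5. 8.]
42 13 [-8. -7. 61.] [-16. -12.] [8. 0.]
48 4 [ -4. -14.  69.] [-11. -16.] [  6. -10.]
54 28 [ -5. -11.  74.] [-34. -21.] [31. -3.]
60 35 [-12. -11.  80.] [-39. -22.] [34. -2.]
```

Request:
{"fn": "drive_tool", "kwargs": {"increments": [[[1, 0, 0, 1, 0, 0, 0], [1, 0, 0, 1, 0, 0, 0], [1, 0, 0, 1, 0, 0, 0], [1, 0, 0, 1, 0, 0, 0], [1, 0, 0, 0, 0, 0, 0]]]}}

```text
time_s: 10.05
tool_pos: [0.4068, -0.0381, -0.0209]
tool_rot: [-180.0, 0.0, 17.0]
contact_force: [0.1, 0.4, -0.2]
gripper_width: -0.002
```

Request:
{"fn": "drive_tool", "kwargs": {"increments": [[[1, 0, 0, 1, 0, 0, 0], [1, 0, 0, 1, 0, 0, 0], [1, 0, 0, 0, 0, 0, 0]]]}}

```text
time_s: 10.35
tool_pos: [0.4068, -0.0381, -0.0229]
tool_rot: [-180.0, 0.0, 17.0]
contact_force: [-0.0, -0.2, 0.2]
gripper_width: -0.001
```

Request:
{"fn": "drive_tool", "kwargs": {"increments": [[[1, 0, 0, 1, 0, 0, 0], [1, 0, 0, 0, 0, 0, 0]]]}}

```text
time_s: 10.55
tool_pos: [0.4068, -0.0381, -0.0239]
tool_rot: [-180.0, 0.0, 17.0]
contact_force: [0.0, -0.1, 0.3]
gripper_width: -0.006
```

Request:
{"fn": "drive_tool", "kwargs": {"increments": [[[1, 0, 0, 1, 0, 0, 0], [1, 0, 0, 0, 0, 0, 0]]]}}

```text
time_s: 10.75
tool_pos: [0.4068, -0.0381, -0.0249]
tool_rot: [-180.0, 0.0, 17.0]
contact_force: [-0.2, 0.1, 0.4]
gripper_width: -0.0
```

Request:
{"fn": "drive_tool", "kwargs": {"increments": [[[1, 0, 0, 1, 0, 0, 0], [1, 0, 0, 0, 0, 0, 0]]]}}

```text
time_s: 10.95
tool_pos: [0.4068, -0.0381, -0.0259]
tool_rot: [-180.0, 0.0, 17.0]
contact_force: [0.8, -0.1, 0.5]
gripper_width: 0.005
```

```bash
python3 go.py;python3 - <<'E'
from h import *
s=manip.snapshot("scene"); crop(s,210,130,370,250,5,"tip2")
E
```

```text
pose [406.8 -38.1 -25.9] [-1.800e+02  1.000e-02  1.696e+01] q6 -39 w 0.005 F [ 0.8 -0.1  0.5] t 10.9
```

View pics/tip2.png

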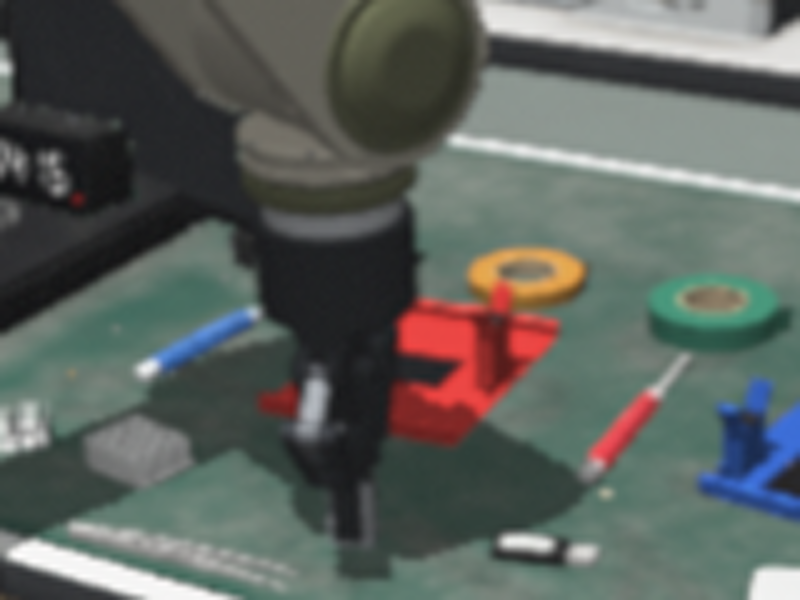

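```bash
cd .;python3 - <<'E'
from h import *
s=manip.snapshot("scene")
for z in (0,.005,.01,.015,.02): print(z,proj(s,[.4068,-.0381,z]))
C=cloud(s,np.ones((400,640),bool)); v=[(c,r) for c in(276,279,281) for r in range(228,246,2)]
for c,r in v:
    m=np.zeros((400,640),bool); m[r,c]=1; q=cloud(s,m); print(c,r,np.round(q*1000),s["frame"][r,c])
E
```

```text
0 [[280.32472886 237.64593353]]
0.005 [[280.20360511 235.89460495]]
0.01 [[280.0820352  234.13540191]]
0.015 [[279.96001753 232.36828277]]
0.02 [[279.8375505  230.59320571]]
276 228 [[391. -38.  35.]] [47 50 51]
276 230 [[391. -38.  30.]] [51 54 55]
276 232 [[398. -33.  20.]] [58 61 63]
276 234 [[397. -33.  14.]] [81 84 86]
276 236 [[400. -30.   6.]] [75 80 80]
276 238 [[398. -31.   2.]] [101 115 111]
276 240 [[390. -36.   2.]] [ 84 110 100]
276 242 [[386. -39.  -1.]] [ 96 119 109]
276 244 [[376. -46.   1.]] [102 118 109]
279 228 [[393. -46.  36.]] [30 31 34]
279 230 [[395. -44.  29.]] [32 34 36]
279 232 [[394. -44.  24.]] [31 33 35]
279 234 [[392. -45.  20.]] [30 32 34]
279 236 [[394. -44.  13.]] [31 33 34]
279 238 [[400. -39.   3.]] [64 67 68]
279 240 [[397. -41.  -0.]] [58 70 65]
279 242 [[387. -47.   1.]] [54 66 61]
279 244 [[381. -51.  -1.]] [57 68 64]
281 228 [[398. -48.  34.]] [46 47 49]
281 230 [[399. -47.  28.]] [43 45 46]
281 232 [[397. -48.  23.]] [42 43 45]
281 234 [[397. -48.  18.]] [39 40 42]
281 236 [[396. -48.  13.]] [36 37 38]
281 238 [[398. -46.   6.]] [59 63 64]
281 240 [[396. -47.   1.]] [59 71 66]
281 242 [[389. -51.   1.]] [57 69 63]
281 244 [[383. -55.  -0.]] [55 65 60]
```

Request:
{"fn": "drive_tool", "kwargs": {"increments": [[[1, 0, 0, 1, 0, 0, 0], [1, 0, 0, 1, 0, 0, 0], [1, 0, 0, 0, 0, 0, 0]]]}}

```text
time_s: 11.35
tool_pos: [0.407, -0.0381, -0.0271]
tool_rot: [180.0, -0.0, 17.0]
contact_force: [-2.7, 0.8, 15.6]
gripper_width: -0.003
```

Request:
{"fn": "drive_tool", "kwargs": {"increments": [[[1, 0, 0, 1, 0, 0, 0], [1, 0, 0, 0, 0, 0, 0]]]}}

```text
time_s: 11.55
tool_pos: [0.407, -0.0382, -0.0272]
tool_rot: [179.9, -0.1, 17.0]
contact_force: [-5.5, 2.8, 33.4]
gripper_width: 0.001
```

Request:
{"fn": "drive_tool", "kwargs": {"increments": [[[1, 0, 0, -10, 0, 0, 0], [0, 0, 0, -30, 0, 0, 0], [0, 0, 0, -40, 0, 0, 0], [0, 0, 0, -40, 0, 0, 0], [0, 0, 0, 0, 0, 0, 0]]]}}

```text
time_s: 12.05
tool_pos: [0.409, -0.0388, 0.0952]
tool_rot: [179.7, -0.4, 17.0]
contact_force: [-0.1, -0.2, -0.3]
gripper_width: 0.681
```

```bash
python3 go.py 435.3 -296 -28 16.5
```

```text
pose [409.  -38.8  95.2] [179.68  -0.39  16.97] q6 -39 w 0.681 F [-0.1 -0.2 -0.3] t 12.1
wz 0.008 tz 123.2 txy before turn [-49.9 253.6] after turn [-47.8 254.1]
```

Request:
{"fn": "drive_tool", "kwargs": {"increments": [[[0, -8.2, 42.3, 0, 0, 0, 0], [0, -8.2, 42.3, 0, 0, 0, 0], [0, -8.2, 42.3, 0, 0, 0, 0], [0, -8.2, 42.3, 0, 0, 0, 0], [0, -8.2, 42.3, 0, 0, 0, 0], [0, -8.2, 42.3, 0, 0, 0, 0.008], [0, 0, 0, 25, 0, 0, 0], [0, 0, 0, 25, 0, 0, 0], [0, 0, 0, 20, 0, 0, 0], [0, 0, 0, 0, 0, 0, 0]]]}}

```text
time_s: 13.05
tool_pos: [0.4325, -0.2939, 0.0184]
tool_rot: [-179.7, 0.2, 16.5]
contact_force: [0.0, -0.2, 0.4]
gripper_width: 0.995
```

```bash
python3 go.py 435.3 -296 -28 16.5
```

```text
pose [ 432.5 -293.9   18.4] [-1.7968e+02  1.6000e-01  1.6480e+01] q6 -64 w 0.995 F [ 0.  -0.2  0.4] t 13.1
wz -0.0 tz 46.4 txy before turn [2.1 2.8] after turn [2.1 2.8]
```

Request:
{"fn": "drive_tool", "kwargs": {"increments": [[[0, 2.1, 2.8, 10, 0, 0, 0], [0, 0, 0, 12, 0, 0, 0], [0, 0, 0, 12, 0, 0, 0], [0, 0, 0, 8, 0, 0, 0], [0, 0, 0, 4, 0, 0, 0], [0, 0, 0, 0, 0, 0, 0]]]}}

```text
time_s: 13.65
tool_pos: [0.4365, -0.2972, -0.0252]
tool_rot: [-180.0, 0.0, 16.5]
contact_force: [0.3, -0.2, -0.7]
gripper_width: 0.999
```

Request:
{"fn": "drive_tool", "kwargs": {"increments": [[[1, 0, 0, 0, 0, 0, 0], [1, 0, 0, 0, 0, 0, 0], [1, 0, 0, 0, 0, 0, 0], [1, 0, 0, 0, 0, 0, 0], [1, 0, 0, 0, 0, 0, 0], [1, 0, 0, 0, 0, 0, 0]]]}}

```text
time_s: 14.25
tool_pos: [0.4368, -0.2975, -0.0238]
tool_rot: [179.9, -0.0, 16.5]
contact_force: [-1.4, 0.9, 6.1]
gripper_width: 0.701
```

Request:
{"fn": "drive_tool", "kwargs": {"increments": [[[1, 0, 0, -10, 0, 0, 0], [1, 0, 0, -20, 0, 0, -0.118], [1, 0, 0, -20, 0, 0, -0.118], [1, 0, 0, -20, 0, 0, -0.118], [1, 0, 0, -10, 0, 0, -0.118], [1, 0, 0, 0, 0, 0, -0.118], [1, 0, 0, 0, 0, 0, -0.118], [1, 0, 0, 0, 0, 0, -0.118], [1, 0, 0, 0, 0, 0, -0.118], [1, 0, 0, 0, 0, 0, -0.118]]]}}

```text
time_s: 15.25
tool_pos: [0.4366, -0.2972, 0.0558]
tool_rot: [180.0, 0.0, 77.6]
contact_force: [-0.1, -0.0, -2.1]
gripper_width: 0.703
```

Request:
{"fn": "drive_tool", "kwargs": {"increments": [[[1, 0, 0, 0, 0, 0, -0.118], [1, 0, 0, 0, 0, 0, 0]]]}}

```text
time_s: 15.45
tool_pos: [0.4366, -0.2972, 0.0557]
tool_rot: [180.0, 0.0, 84.2]
contact_force: [-0.1, -0.2, -2.5]
gripper_width: 0.703
```

```bash
python3 go.py 592.5 -236.7 -18 84.2
```

```text
pose [ 436.6 -297.2   55.7] [1.7999e+02 1.0000e-02 8.4170e+01] q6 -131 w 0.703 F [-0.1 -0.2 -2.5] t 15.4
wz -0.001 tz 73.7 txy before turn [ 76.1 148.9] after turn [ 76. 149.]
```

Request:
{"fn": "drive_tool", "kwargs": {"increments": [[[1, 15.2, 29.8, 0, 0, 0, 0], [1, 15.2, 29.8, 0, 0, 0, 0], [1, 15.2, 29.8, 0, 0, 0, 0], [1, 15.2, 29.8, 0, 0, 0, 0], [1, 15.2, 29.8, 0, 0, 0, 0], [1, 0, 0, 0, 0, 0, 0], [1, 0, 0, 15, 0, 0, 0], [1, 0, 0, 15, 0, 0, 0], [1, 0, 0, 0, 0, 0, 0]]]}}

```text
time_s: 16.35
tool_pos: [0.5912, -0.2364, 0.0235]
tool_rot: [-179.8, -0.1, 84.0]
contact_force: [0.5, -0.0, -2.5]
gripper_width: 0.701
```

```bash
python3 go.py 592.5 -236.7 -19 84.2
python3 - <<'E'
from m import *
s=manip.snapshot("top"); H=hsv(s); h,S,V=H[...,0],H[...,1],H[...,2]
look(s,["battery_pack"],dict(battery_pack=.067)); crop(s,300,90,440,230,4,"b1")
E
```

```text
pose [ 591.2 -236.4   23.5] [-1.7977e+02 -1.0000e-01  8.3950e+01] q6 -116 w 0.701 F [ 0.5 -0.  -2.5] t 16.4
wz -0.004 tz 42.5 txy before turn [-0.1  1.3] after turn [-0.1  1.3]
```

View pics/b1.png

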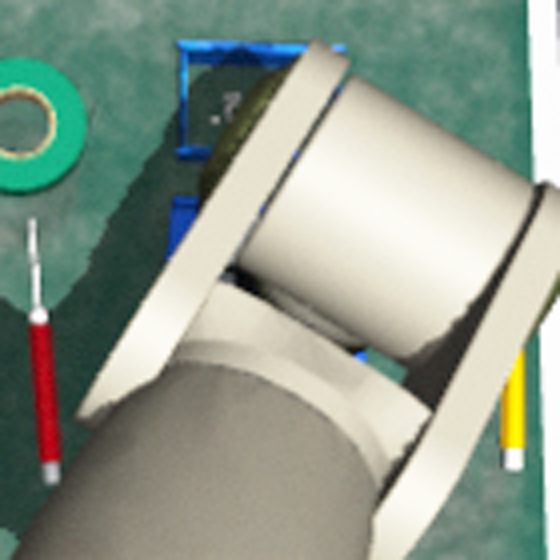

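Request:
{"fn": "drive_tool", "kwargs": {"increments": [[[1, 0, 1.3, 10, 0, 0, 0], [1, 0, 0, 12, 0, 0, 0], [1, 0, 0, 10, 0, 0, 0], [1, 0, 0, 5, 0, 0, 0], [1, 0, 0, 3, 0, 0, 0], [1, 0, 0, 0, 0, 0, 0]]]}}

```text
time_s: 17.05
tool_pos: [0.5939, -0.2371, -0.0152]
tool_rot: [-180.0, -0.0, 84.1]
contact_force: [-0.0, -0.1, -2.4]
gripper_width: 0.702
```

Request:
{"fn": "drive_tool", "kwargs": {"increments": [[[1, 0, 0, 1, 0, 0, 0], [1, 0, 0, 1, 0, 0, 0], [1, 0, 0, 0, 0, 0, 0]]]}}

```text
time_s: 17.35
tool_pos: [0.594, -0.2372, -0.0166]
tool_rot: [180.0, 0.0, 84.1]
contact_force: [-0.5, -0.1, -2.3]
gripper_width: 0.703
```

Request:
{"fn": "drive_tool", "kwargs": {"increments": [[[1, 0, 0, 1, 0, 0, 0], [1, 0, 0, 1, 0, 0, 0], [1, 0, 0, 0, 0, 0, 0]]]}}

```text
time_s: 17.65
tool_pos: [0.5939, -0.2371, -0.0189]
tool_rot: [-180.0, -0.0, 84.1]
contact_force: [-0.2, 0.2, -1.2]
gripper_width: 0.701
```

Request:
{"fn": "drive_tool", "kwargs": {"increments": [[[1, 0, 0, 1, 0, 0, 0], [1, 0, 0, 0, 0, 0, 0]]]}}

```text
time_s: 17.85
tool_pos: [0.594, -0.2372, -0.0197]
tool_rot: [180.0, 0.0, 84.1]
contact_force: [0.8, 0.9, -0.7]
gripper_width: 0.704
```

Request:
{"fn": "drive_tool", "kwargs": {"increments": [[[0, 0, 0, 0, 0, 0, 0], [0, 0, 0, 0, 0, 0, 0], [0, 0, 0, 0, 0, 0, 0], [0, 0, 0, 0, 0, 0, 0], [0, 0, 0, -10, 0, 0, 0], [0, 0, 0, -25, 0, 0, 0], [0, 0, 0, -35, 0, 0, 0], [0, 0, 0, -40, 0, 0, 0], [0, 0, 0, 0, 0, 0, 0]]]}}

```text
time_s: 18.75
tool_pos: [0.5964, -0.2385, 0.0969]
tool_rot: [179.4, 0.3, 84.1]
contact_force: [0.1, 0.4, -0.2]
gripper_width: 1.0
```

```bash
python3 go.py 560 164.5 -25 84.6
```

```text
pose [ 596.4 -238.5   96.9] [179.42   0.29  84.12] q6 -116 w 1.0 F [ 0.1  0.4 -0.2] t 18.8
wz -0.008 tz 121.9 txy before turn [397.2 -77.4] after turn [397.8 -74.1]
```

Request:
{"fn": "drive_tool", "kwargs": {"increments": [[[0, 44, -8.4, 0, 0, 0, 0], [0, 44, -8.4, 0, 0, 0, 0], [0, 44, -8.4, 0, 0, 0, 0], [0, 44, -8.4, 0, 0, 0, 0], [0, 44, -8.4, 0, 0, 0, 0], [0, 44, -8.4, 0, 0, 0, 0], [0, 44, -8.4, 0, 0, 0, 0], [0, 44, -8.4, 0, 0, 0, 0], [0, 44, -8.4, 0, 0, 0, 0], [0, 0, 0, 0, 0, 0, 0]]]}}

```text
time_s: 19.75
tool_pos: [0.5582, 0.1693, 0.0905]
tool_rot: [-180.0, -0.1, 84.4]
contact_force: [-0.9, -0.7, -0.1]
gripper_width: 1.004
```

```bash
cat > chk.py <<'E'
from m import *
s=manip.snapshot("top"); H=hsv(s); h,S,V=H[...,0],H[...,1],H[...,2]
rep(s,"batt",near(s,.593,-.237,.022,34)&(S<60)&(V>140),.022)
C=cloud(s,near(s,.593,-.237,.022,20)&(S<60)&(V>140)); print(np.round(C.mean(0)*1000,1),np.round(C.std(0)*1000,1))
E
python3 go.py 560 164.5 -25 84.6; python3 chk.py
```

```text
pose [558.2 169.3  90.5] [-1.800e+02 -6.000e-02  8.442e+01] q6 -79 w 1.004 F [-0.9 -0.7 -0.1] t 19.8
wz -0.003 tz 115.5 txy before turn [-4.6  2.3] after turn [-4.6  2.2]
batt 1403 rect [ 592.6 -235.6  118.4   62.2   -5.8] mean [ 592.1 -235.6]
[ 592.5 -235.4   23.1] [26.5 18.2  2. ]
```

Request:
{"fn": "drive_tool", "kwargs": {"increments": [[[0, -4.6, 2.3, 20, 0, 0, 0], [0, 0, 0, 25, 0, 0, 0], [0, 0, 0, 25, 0, 0, 0], [0, 0, 0, 20, 0, 0, 0], [0, 0, 0, 14, 0, 0, 0], [0, 0, 0, 7, 0, 0, 0], [0, 0, 0, 3, 0, 0, 0], [0, 0, 0, 0, 0, 0, 0]]]}}

```text
time_s: 20.6
tool_pos: [0.5615, 0.1593, -0.0235]
tool_rot: [180.0, 0.0, 84.1]
contact_force: [0.3, -0.1, 0.5]
gripper_width: 0.999
```

Request:
{"fn": "drive_tool", "kwargs": {"increments": [[[1, 0, 0, 0, 0, 0, 0], [1, 0, 0, 0, 0, 0, 0], [1, 0, 0, 0, 0, 0, 0], [1, 0, 0, 0, 0, 0, 0], [1, 0, 0, 0, 0, 0, 0], [1, 0, 0, 0, 0, 0, 0], [1, 0, 0, 0, 0, 0, 0], [1, 0, 0, 0, 0, 0, 0], [1, 0, 0, 0, 0, 0, 0]]]}}

```text
time_s: 21.5
tool_pos: [0.5613, 0.1598, -0.0234]
tool_rot: [180.0, -0.0, 84.1]
contact_force: [-1.2, 0.3, 5.1]
gripper_width: 0.103
```

Request:
{"fn": "drive_tool", "kwargs": {"increments": [[[1, 0, 0, -10, 0, 0, 0], [1, 0, 0, -30, 0, 0, 0.15], [1, 0, 0, -35, 0, 0, 0.15], [1, 0, 0, -30, 0, 0, 0.15], [1, 0, 0, -20, 0, 0, 0.15], [1, 0, 0, 0, 0, 0, 0.15], [1, 0, 0, 0, 0, 0, 0.15], [1, 0, 0, 0, 0, 0, 0.15], [1, 0, 0, 0, 0, 0, 0.15], [1, 0, 0, 0, 0, 0, 0.15]]]}}

```text
time_s: 22.5
tool_pos: [0.5611, 0.1597, 0.1016]
tool_rot: [180.0, -0.0, 6.4]
contact_force: [-1.4, -1.1, -0.5]
gripper_width: 0.109
```

Request:
{"fn": "drive_tool", "kwargs": {"increments": [[[1, 0, 0, 0, 0, 0, 0.15], [1, 0, 0, 0, 0, 0, 0.074], [1, 0, 0, 0, 0, 0, 0]]]}}

```text
time_s: 22.8
tool_pos: [0.5611, 0.1597, 0.1015]
tool_rot: [180.0, -0.0, -6.1]
contact_force: [0.5, 0.5, -0.1]
gripper_width: 0.104
```

```bash
python3 go.py 550.8 -212.4 10 -5.8
```

```text
pose [561.1 159.7 101.5] [180.   -0.   -6.1] q6 10 w 0.104 F [ 0.5  0.5 -0.1] t 22.8
wz -0.005 tz 91.5 txy before turn [ 29.3 371.1] after turn [ 27.3 371.2]
```

Request:
{"fn": "drive_tool", "kwargs": {"increments": [[[1, 3.6, 46.6, 0, 0, 0, 0], [1, 3.6, 46.6, 0, 0, 0, 0], [1, 3.6, 46.6, 0, 0, 0, 0], [1, 3.6, 46.6, 0, 0, 0, 0], [1, 3.6, 46.6, 0, 0, 0, 0], [1, 3.6, 46.6, 0, 0, 0, 0], [1, 3.6, 46.6, 0, 0, 0, 0], [1, 3.6, 46.6, 0, 0, 0, 0], [1, 0, 0, 0, 0, 0, 0], [1, 0, 0, 0, 0, 0, 0]]]}}

```text
time_s: 23.8
tool_pos: [0.55, -0.2148, 0.1011]
tool_rot: [-180.0, 0.0, -6.1]
contact_force: [-0.3, 1.0, 0.0]
gripper_width: 0.107
```

Request:
{"fn": "drive_tool", "kwargs": {"increments": [[[1, 0, 0, 20, 0, 0, 0], [1, 0, 0, 20, 0, 0, 0], [1, 0, 0, 15, 0, 0, 0], [1, 0, 0, 0, 0, 0, 0], [1, 0, 0, 0, 0, 0, 0]]]}}

```text
time_s: 24.3
tool_pos: [0.5507, -0.2131, 0.0468]
tool_rot: [180.0, -0.0, -6.0]
contact_force: [-0.9, 0.5, -0.8]
gripper_width: 0.107
```

```bash
python3 go.py 551 -214 10.6 -5.8
python3 - <<'E'
from h import *
s=manip.snapshot("scene"); crop(s,300,150,460,270,5,"c1")
print(proj(s,[.5492,-.232,.034]),proj(s,[.5492,-.232,.068]))
E
```

```text
pose [ 550.7 -213.1   46.8] [ 1.80e+02 -2.00e-02 -5.96e+00] q6 -27 w 0.107 F [-0.9  0.5 -0.8] t 24.3
wz -0.003 tz 36.2 txy before turn [0.4 0.8] after turn [0.4 0.8]
[[375.38126549 216.96871714]] [[375.97767901 204.82999378]]
```

View pics/c1.png

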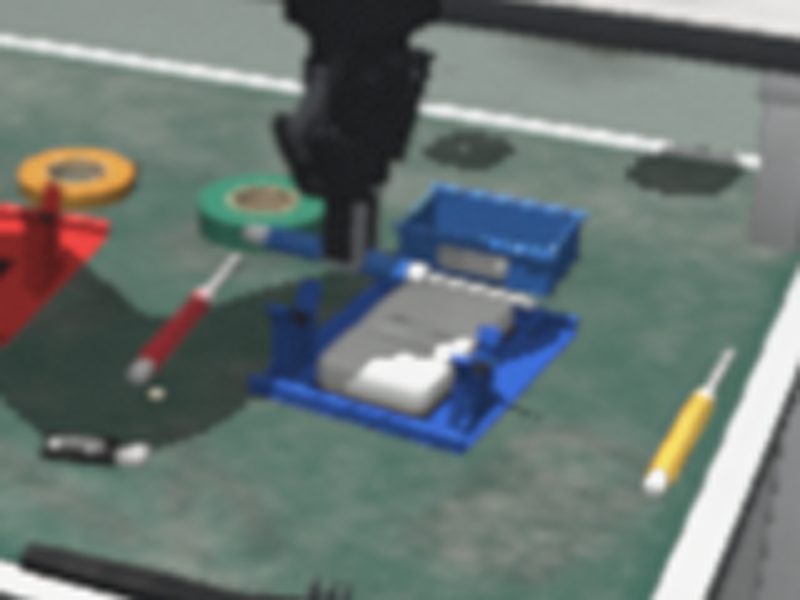

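Request:
{"fn": "drive_tool", "kwargs": {"increments": [[[1, 0.4, 0.8, 10, 0, 0, 0], [1, 0, 0, 10, 0, 0, 0], [1, 0, 0, 7, 0, 0, 0], [1, 0, 0, 4, 0, 0, 0], [1, 0, 0, 2, 0, 0, 0], [1, 0, 0, 1, 0, 0, 0], [1, 0, 0, 0, 0, 0, 0]]]}}

```text
time_s: 25.05
tool_pos: [0.5508, -0.2149, 0.0123]
tool_rot: [180.0, -0.0, -6.1]
contact_force: [-0.1, 0.1, -0.9]
gripper_width: 0.108
```

Request:
{"fn": "drive_tool", "kwargs": {"increments": [[[1, 0, 0, 1, 0, 0, 0], [1, 0, 0, 0.5, 0, 0, 0], [0.8, 0, 0, 0, 0, 0, 0], [0.6, 0, 0, 0, 0, 0, 0], [0.5, 0, 0, 0, 0, 0, 0], [0.5, 0, 0, 0, 0, 0, 0], [0.5, 0, 0, -10, 0, 0, 0], [0.5, 0, 0, -30, 0, 0, 0], [0.5, 0, 0, -40, 0, 0, 0], [0.5, 0, 0, 0, 0, 0, 0]]]}}

```text
time_s: 26.05
tool_pos: [0.553, -0.2162, 0.0966]
tool_rot: [179.7, -0.5, -6.1]
contact_force: [0.6, 0.4, -0.7]
gripper_width: 0.497
```

```bash
python3 go.py 421.5 106 -18 -10.5
```

```text
pose [ 553.  -216.2   96.6] [179.74  -0.53  -6.06] q6 -27 w 0.497 F [ 0.6  0.4 -0.7] t 26.1
wz 0.077 tz 114.6 txy before turn [-164.8 -306.5] after turn [-188.1 -292.9]
```

Request:
{"fn": "drive_tool", "kwargs": {"increments": [[[0, 0, 0, 0, 0, 0, 0.077], [0, -23.4, -36.6, 0, 0, 0, 0], [0, -23.4, -36.6, 0, 0, 0, 0], [0, -23.4, -36.6, 0, 0, 0, 0], [0, -23.4, -36.6, 0, 0, 0, 0], [0, -23.4, -36.6, 0, 0, 0, 0], [0, -23.4, -36.6, 0, 0, 0, 0], [0, -23.4, -36.6, 0, 0, 0, 0], [0, -23.4, -36.6, 0, 0, 0, 0], [0, 0, 0, 0, 0, 0, 0]]]}}

```text
time_s: 27.05
tool_pos: [0.4175, 0.1106, 0.0911]
tool_rot: [-180.0, 0.1, -10.2]
contact_force: [1.0, -0.0, -0.6]
gripper_width: 1.002
```

```bash
cat > chkd.py <<'E'
import sys
from m import *
s=manip.snapshot("top"); H=hsv(s); h,S,V=H[...,0],H[...,1],H[...,2]
look(s,["blue_driver","red_driver","yellow_driver","battery_pack","usb_stick"],dict(TOPZ,blue_driver=.040,battery_pack=.022))
crop(s,310,120,410,220,5,"d1")
E
python3 chkd.py; python3 go.py 421.5 106 -18 -10.5
```

```text
blue_driver 0.59 [358. 192.  45.   8.] rect [ 551.8 -207.2   98.4   13.3   82.5] mean [ 551.8 -207.1] cloud [ 550.7 -206.7   45. ]
red_driver 0.82 [311. 187.  16.  44.] rect [ 561.1 -110.6  100.    12.6    4.2] mean [ 560.4 -110.6] cloud [ 559.5 -110.3   11.5]
yellow_driver 0.61 [429. 184.   3.  39.] rect [ 567.5 -380.    97.9   11.7   -1.9] mean [ 566.4 -379.8] cloud [ 565.5 -378.    10.6]
battery_pack 0.74 [366. 172.  32.  51.] rect [ 592.6 -235.7  117.7   62.7   -6.4] mean [ 597.6 -236.1] cloud [ 598.2 -235.7   23.2]
usb_stick 0.63 [319. 244.  19.  10.] rect [ 435.4 -127.3   48.1   18.6  -72.2] mean [ 434.5 -125.8] cloud [ 434.2 -125.1    9.8]
usb_stick 0.32 [247. 181.  58.  72.] rect [584.   35.5 155.3 124.7   5.1] mean [583.4  34.1] cloud [581.8  34.5   6. ]
pose [420.5 106.2  90.7] [ 1.800e+02 -2.000e-02 -1.058e+01] q6 9 w 1.0 F [ 0.1 -0.2  0.2] t 27.4
wz -0.001 tz 108.7 txy before turn [1. 0.] after turn [1. 0.]
```

View pics/d1.png

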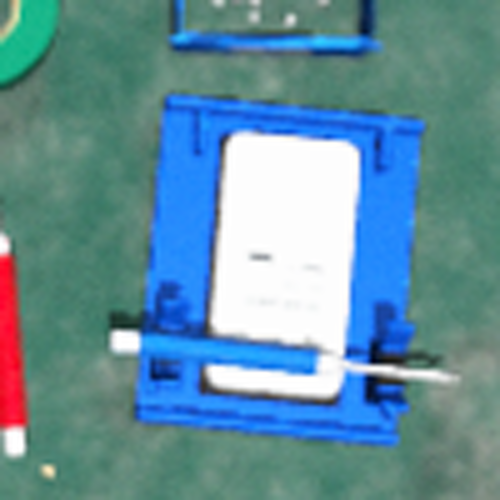

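Request:
{"fn": "drive_tool", "kwargs": {"increments": [[[0, 1, 0, 20, 0, 0, 0], [0, 0, 0, 25, 0, 0, 0], [0, 0, 0, 25, 0, 0, 0], [0, 0, 0, 20, 0, 0, 0], [0, 0, 0, 10, 0, 0, 0], [0, 0, 0, 6, 0, 0, 0], [0, 0, 0, 3, 0, 0, 0], [0, 0, 0, 0, 0, 0, 0]]]}}

```text
time_s: 28.15
tool_pos: [0.4212, 0.1068, -0.018]
tool_rot: [-180.0, -0.0, -10.5]
contact_force: [0.6, 0.3, 0.1]
gripper_width: 1.004
```

Request:
{"fn": "drive_tool", "kwargs": {"increments": [[[0.5, 0, 0, 0, 0, 0, 0], [0.7, 0, 0, 0, 0, 0, 0], [1, 0, 0, 0, 0, 0, 0], [1, 0, 0, 0, 0, 0, 0], [1, 0, 0, 0, 0, 0, 0], [1, 0, 0, 0, 0, 0, 0], [1, 0, 0, 0, 0, 0, 0], [1, 0, 0, 0, 0, 0, 0]]]}}

```text
time_s: 28.95
tool_pos: [0.4211, 0.107, -0.0177]
tool_rot: [-180.0, -0.0, -10.5]
contact_force: [-1.1, -0.5, 8.5]
gripper_width: 0.365
```

```bash
python3 go.py
```

```text
pose [421.1 107.  -17.7] [-1.7999e+02 -5.0000e-02 -1.0470e+01] q6 9 w 0.365 F [-1.1 -0.5  8.5] t 28.9
```

Request:
{"fn": "drive_tool", "kwargs": {"increments": [[[1, 0, 0, -10, 0, 0, 0], [1, 0, 0, -25, 0, 0, 0], [1, 0, 0, -30, 0, 0, -0.136], [1, 0, 0, -25, 0, 0, -0.136], [1, 0, 0, 0, 0, 0, 0], [1, 0, 0, 0, 0, 0, 0]]]}}

```text
time_s: 29.55
tool_pos: [0.4208, 0.107, 0.072]
tool_rot: [180.0, -0.1, 5.0]
contact_force: [0.7, -1.0, -1.7]
gripper_width: 0.371
```

```bash
python3 go.py 582.4 36.5 -13.5 5.1
python3 - <<'E'
from h import *
s=manip.snapshot("scene"); c=proj(s,np.array(manip.sense()["tool_pos"])+[0,0,.03])[0].astype(int); crop(s,c[0]-60,c[1]-45,c[0]+60,c[1]+45,6,"e1")
E
```

```text
pose [420.8 107.   72. ] [ 1.7999e+02 -5.0000e-02  4.9900e+00] q6 -6 w 0.371 F [ 0.7 -1.  -1.7] t 29.6
wz -0.002 tz 85.5 txy before turn [154.8  84.2] after turn [154.7  84.5]
```

View pics/e1.png

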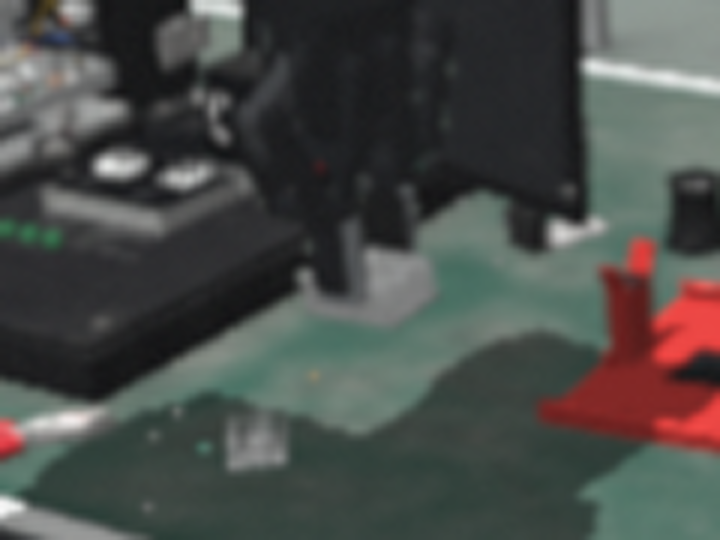

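Request:
{"fn": "drive_tool", "kwargs": {"increments": [[[1, 31, 16.9, 0, 0, 0, 0], [1, 31, 16.9, 0, 0, 0, 0], [1, 31, 16.9, 0, 0, 0, 0], [1, 31, 16.9, 0, 0, 0, 0], [1, 30.8, 16.7, 0, 0, 0, 0], [1, 0, 0, 0, 0, 0, 0], [1, 0, 0, 0, 0, 0, 0]]]}}

```text
time_s: 30.3
tool_pos: [0.5818, 0.0366, 0.07]
tool_rot: [-180.0, 0.2, 5.0]
contact_force: [-0.1, 0.4, -0.7]
gripper_width: 0.37
```

```bash
python3 go.py 582.4 36.5 -13.5 5.1
```

```text
pose [581.8  36.6  70. ] [-179.95    0.19    5.01] q6 -13 w 0.37 F [-0.1  0.4 -0.7] t 30.3
wz -0.002 tz 83.5 txy before turn [0.6 0.2] after turn [0.6 0.2]
```

Request:
{"fn": "drive_tool", "kwargs": {"increments": [[[1, 0.6, 0, 20, 0, 0, 0], [1, 0, 0, 20, 0, 0, 0], [1, 0, 0, 18, 0, 0, 0], [1, 0, 0, 12, 0, 0, 0], [1, 0, 0, 7, 0, 0, 0], [1, 0, 0, 3, 0, 0, 0], [1, 0, 0, 0, 0, 0, 0]]]}}

```text
time_s: 31.0
tool_pos: [0.5831, 0.0369, -0.0082]
tool_rot: [-180.0, 0.0, 5.1]
contact_force: [-0.4, 0.3, 0.0]
gripper_width: 0.371
```

Request:
{"fn": "drive_tool", "kwargs": {"increments": [[[1, 0, 0, 1, 0, 0, 0], [1, 0, 0, 1, 0, 0, 0], [1, 0, 0, 0, 0, 0, 0]]]}}

```text
time_s: 31.3
tool_pos: [0.5833, 0.0368, -0.0101]
tool_rot: [180.0, -0.0, 5.1]
contact_force: [-1.1, 0.1, -0.9]
gripper_width: 0.374
```

Request:
{"fn": "drive_tool", "kwargs": {"increments": [[[1, 0, 0, 1, 0, 0, 0], [1, 0, 0, 1, 0, 0, 0], [1, 0, 0, 0, 0, 0, 0]]]}}

```text
time_s: 31.6
tool_pos: [0.5831, 0.0368, -0.0124]
tool_rot: [-180.0, 0.0, 5.1]
contact_force: [-0.3, -1.0, -0.4]
gripper_width: 0.372
```

Request:
{"fn": "drive_tool", "kwargs": {"increments": [[[1, 0, 0, 1, 0, 0, 0], [1, 0, 0, 0, 0, 0, 0]]]}}

```text
time_s: 31.8
tool_pos: [0.5831, 0.0368, -0.0134]
tool_rot: [-180.0, 0.0, 5.1]
contact_force: [-0.1, 0.1, -1.2]
gripper_width: 0.371
```

Request:
{"fn": "drive_tool", "kwargs": {"increments": [[[0.5, 0, 0, 0, 0, 0, 0], [0.4, 0, 0, 0, 0, 0, 0], [0.3, 0, 0, 0, 0, 0, 0], [0.3, 0, 0, 0, 0, 0, 0], [0.3, 0, 0, -10, 0, 0, 0], [0.3, 0, 0, -25, 0, 0, 0], [0.3, 0, 0, -35, 0, 0, 0], [0.3, 0, 0, -30, 0, 0, 0], [0.3, 0, 0, 0, 0, 0, 0], [0.3, 0, 0, 0, 0, 0, 0]]]}}

```text
time_s: 32.8
tool_pos: [0.5833, 0.0368, 0.0875]
tool_rot: [180.0, -0.1, 5.1]
contact_force: [-0.2, -0.8, -0.7]
gripper_width: 0.7
```

```bash
python3 go.py 433.8 -121.7 -24 11
```

```text
pose [583.3  36.8  87.5] [ 1.7998e+02 -8.0000e-02  5.1000e+00] q6 -13 w 0.7 F [-0.2 -0.8 -0.7] t 32.8
wz -0.103 tz 111.5 txy before turn [-163.   144.6] after turn [-177.  127.]
```

Request:
{"fn": "drive_tool", "kwargs": {"increments": [[[0.3, 0, 0, 0, 0, 0, -0.103], [0.3, -35.4, 25.4, 0, 0, 0, 0], [0.3, -35.4, 25.4, 0, 0, 0, 0], [0.3, -35.4, 25.4, 0, 0, 0, 0], [0.3, -35.4, 25.4, 0, 0, 0, 0], [0.3, -35.4, 25.4, 0, 0, 0, 0], [0.3, 0, 0, 0, 0, 0, 0], [0.3, 0, 0, 0, 0, 0, 0]]]}}

```text
time_s: 33.6
tool_pos: [0.4331, -0.1219, 0.0862]
tool_rot: [-179.9, 0.1, 10.9]
contact_force: [0.6, 0.2, -0.0]
gripper_width: 0.698
```

```bash
python3 go.py 433.8 -121.7 -24 11
python3 - <<'E'
from m import *
s=manip.snapshot("top"); H=hsv(s); h,S,V=H[...,0],H[...,1],H[...,2]
look(s,["heat_sink","usb_stick"],dict(TOPZ,heat_sink=.023))
C=cloud(s,near(s,.582,.035,.023,20)); C=C[(C[:,2]>.019)&(C[:,2]<.028)&(np.hypot(C[:,0]-.582,C[:,1]-.035)<.034)]; print(len(C),rect(C),C.mean(0).round(4))
crop(s,200,130,300,220,5,"f1")
E
```

```text
pose [ 433.1 -121.9   86.2] [-1.7994e+02  5.0000e-02  1.0880e+01] q6 -42 w 0.698 F [ 0.6  0.2 -0. ] t 33.6
wz -0.002 tz 110.2 txy before turn [ 0.7 -0.1] after turn [ 0.7 -0.1]
heat_sink 0.64 [181. 250.  17.  17.] rect [423.  181.1  31.8  26.5  45.1] mean [423.3 180.8] cloud [423.  184.9  12.1]
heat_sink 0.6 [249. 178.  22.  17.] rect [582.8  35.3  47.4  38.6 -89.6] mean [581.9  35.1] cloud [583.   35.5  17.4]
157 [582.9  37.3  44.1  33.4 -85.3] [0.5835 0.0375 0.0236]
```

View pics/f1.png

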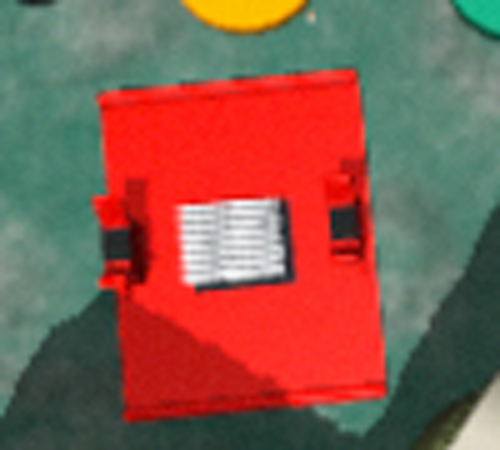

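Request:
{"fn": "drive_tool", "kwargs": {"increments": [[[0.3, 0.7, 0, 20, 0, 0, 0], [0.4, 0, 0, 25, 0, 0, 0], [0.5, 0, 0, 25, 0, 0, 0], [0.5, 0, 0, 20, 0, 0, 0], [0.5, 0, 0, 10, 0, 0, 0], [0.5, 0, 0, 7, 0, 0, 0], [0.5, 0, 0, 3, 0, 0, 0], [0.5, 0, 0, 0, 0, 0, 0]]]}}

```text
time_s: 34.55
tool_pos: [0.4346, -0.1214, -0.0231]
tool_rot: [180.0, -0.0, 11.0]
contact_force: [0.6, -1.5, -0.5]
gripper_width: 0.505
```

Request:
{"fn": "drive_tool", "kwargs": {"increments": [[[0.7, 0, 0, 0, 0, 0, 0], [0.8, 0, 0, 0, 0, 0, 0], [1, 0, 0, 0, 0, 0, 0], [1, 0, 0, 0, 0, 0, 0], [1, 0, 0, 0, 0, 0, 0], [1, 0, 0, 0, 0, 0, 0], [1, 0, 0, 0, 0, 0, 0]]]}}

```text
time_s: 35.25
tool_pos: [0.4347, -0.1217, -0.0225]
tool_rot: [179.9, -0.1, 11.0]
contact_force: [-0.4, 1.3, 6.4]
gripper_width: 0.18
```

```bash
python3 go.py
```

```text
pose [ 434.7 -121.7  -22.5] [ 1.7995e+02 -6.0000e-02  1.1000e+01] q6 -42 w 0.18 F [-0.4  1.3  6.4] t 35.2
```

Request:
{"fn": "drive_tool", "kwargs": {"increments": [[[1, 0, 0, -10, 0, 0, 0], [1, 0, 0, -25, 0, 0, 0], [1, 0, 0, -35, 0, 0, 0], [1, 0, 0, -30, 0, 0, 0.103], [1, 35.4, -25.2, 0, 0, 0, 0], [1, 32, -30.6, 0, 0, 0, 0], [1, 32, -30.6, 0, 0, 0, 0], [1, 32, -30.6, 0, 0, 0, 0], [1, 0, 0, 0, 0, 0, 0], [1, 0, 0, 0, 0, 0, 0]]]}}

```text
time_s: 36.25
tool_pos: [0.5547, 0.0073, 0.0771]
tool_rot: [180.0, 0.0, 5.2]
contact_force: [-0.2, 0.3, -0.1]
gripper_width: 0.177
```

```bash
python3 go.py 582.4 44.3 1 5.1
```

```text
pose [554.7   7.3  77.1] [1.7999e+02 1.0000e-02 5.2000e+00] q6 -17 w 0.177 F [-0.2  0.3 -0.1] t 36.2
wz 0.002 tz 76.1 txy before turn [ 30.9 -34.3] after turn [ 30.8 -34.4]
```

Request:
{"fn": "drive_tool", "kwargs": {"increments": [[[1, 15.4, -17.2, 0, 0, 0, 0], [1, 15.4, -17.2, 0, 0, 0, 0], [1, 0, 0, 10, 0, 0, 0], [1, 0, 0, 15, 0, 0, 0], [1, 0, 0, 15, 0, 0, 0], [1, 0, 0, 0, 0, 0, 0], [1, 0, 0, 0, 0, 0, 0]]]}}

```text
time_s: 36.95
tool_pos: [0.582, 0.0427, 0.037]
tool_rot: [180.0, 0.0, 5.0]
contact_force: [0.4, -0.5, 0.3]
gripper_width: 0.179
```

```bash
python3 go.py 582.4 44.3 1 5.1
python3 - <<'E'
from h import *
s=manip.snapshot("scene"); crop(s,245,150,345,225,7,"g1")
E
```

```text
pose [582.   42.7  37. ] [1.80e+02 4.00e-02 5.03e+00] q6 -12 w 0.179 F [ 0.4 -0.5  0.3] t 37.0
wz -0.001 tz 36.0 txy before turn [ 0.6 -1.5] after turn [ 0.6 -1.5]
```

View pics/g1.png

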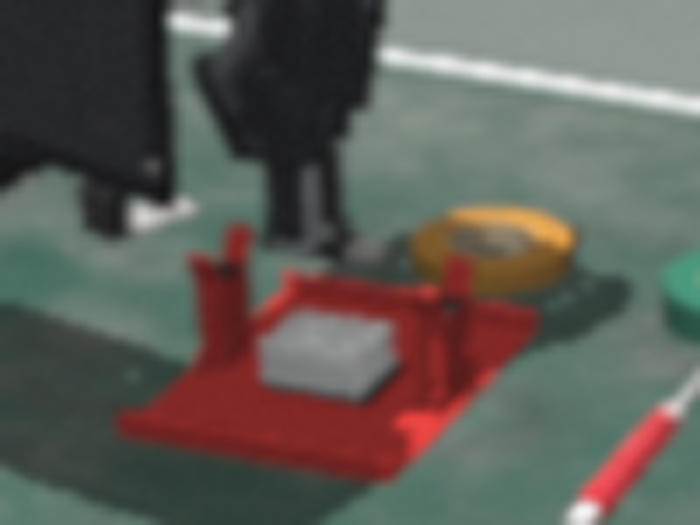

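Request:
{"fn": "drive_tool", "kwargs": {"increments": [[[1, 0.6, -1.2, 10, 0, 0, 0], [1, 0, 0, 11, 0, 0, 0], [1, 0, 0, 7, 0, 0, 0], [1, 0, 0, 4, 0, 0, 0], [1, 0, 0, 1, 0, 0, 0], [1, 0, 0, 0, 0, 0, 0]]]}}

```text
time_s: 37.6
tool_pos: [0.583, 0.045, 0.0036]
tool_rot: [180.0, 0.0, 5.1]
contact_force: [0.1, -0.4, -0.2]
gripper_width: 0.179
```

Request:
{"fn": "drive_tool", "kwargs": {"increments": [[[1, 0, 0, 1, 0, 0, 0], [1, 0, 0, 0.5, 0, 0, 0], [1, 0, 0, 0, 0, 0, 0]]]}}

```text
time_s: 37.9
tool_pos: [0.583, 0.0449, 0.0023]
tool_rot: [180.0, -0.0, 5.1]
contact_force: [0.6, -0.8, -0.1]
gripper_width: 0.176
```

Request:
{"fn": "drive_tool", "kwargs": {"increments": [[[1, 0, 0, 1, 0, 0, 0], [1, 0, 0, 0.5, 0, 0, 0], [1, 0, 0, 0, 0, 0, 0]]]}}

```text
time_s: 38.2
tool_pos: [0.5829, 0.045, 0.0006]
tool_rot: [-180.0, 0.0, 5.1]
contact_force: [0.5, -0.3, -0.3]
gripper_width: 0.179
```

Request:
{"fn": "drive_tool", "kwargs": {"increments": [[[0.8, 0, 0, 0, 0, 0, 0], [0.7, 0, 0, 0, 0, 0, 0], [0.6, 0, 0, 0, 0, 0, 0], [0.6, 0, 0, 0, 0, 0, 0], [0.6, 0, 0, -10, 0, 0, 0], [0.6, 0, 0, -25, 0, 0, 0], [0.6, 0, 0, -30, 0, 0, 0], [0.6, 0, 0, -25, 0, 0, 0], [0.6, 0, 0, 0, 0, 0, 0], [0.6, 0, 0, 0, 0, 0, 0]]]}}

```text
time_s: 39.2
tool_pos: [0.5829, 0.0449, 0.0913]
tool_rot: [180.0, -0.1, 5.1]
contact_force: [1.0, 0.3, -0.2]
gripper_width: 0.401
```

```bash
python3 go.py 566.3 -109.7 -23.5 94
```

```text
pose [582.9  44.9  91.3] [ 1.7999e+02 -5.0000e-02  5.1000e+00] q6 -12 w 0.401 F [ 1.   0.3 -0.2] t 39.2
wz -1.552 tz 114.8 txy before turn [-30.3 152.6] after turn [-153.1  -27.4]
```

Request:
{"fn": "drive_tool", "kwargs": {"increments": [[[0.5, -7.6, 38.2, 0, 0, 0, 0], [0.5, -7.6, 38.2, 0, 0, 0, 0], [0.5, -7.6, 38.2, 0, 0, 0, 0], [0.5, -7.6, 38.2, 0, 0, 0, 0], [0.5, 0, 0, 0, 0, 0, -0.1414], [0.5, 0, 0, 0, 0, 0, -0.1414], [0.5, 0, 0, 0, 0, 0, -0.141], [0.5, 0, 0, 0, 0, 0, -0.141], [0.5, 0, 0, 0, 0, 0, -0.141], [0.5, 0, 0, 0, 0, 0, -0.141]]]}}

```text
time_s: 40.2
tool_pos: [0.5656, -0.1097, 0.0896]
tool_rot: [-179.9, 0.0, 53.9]
contact_force: [0.8, -0.5, -0.9]
gripper_width: 0.503
```

Request:
{"fn": "drive_tool", "kwargs": {"increments": [[[0.5, 0, 0, 0, 0, 0, -0.141], [0.5, 0, 0, 0, 0, 0, -0.141], [0.5, 0, 0, 0, 0, 0, -0.141], [0.5, 0, 0, 0, 0, 0, -0.141], [0.5, 0, 0, 0, 0, 0, -0.141], [0.5, 0, 0, 0, 0, 0, 0], [0.5, 0, 0, 0, 0, 0, 0]]]}}

```text
time_s: 40.9
tool_pos: [0.5659, -0.1098, 0.09]
tool_rot: [-179.9, -0.0, 93.8]
contact_force: [0.8, 0.2, -0.2]
gripper_width: 0.5
```

```bash
python3 go.py 566.3 -109.7 -23.5 94
python3 - <<'E'
from m import *
s=manip.snapshot("top"); look(s,["usb_stick"],dict(usb_stick=.031))
C=cloud(s,near(s,.582,.035,.03,22)); C=C[(C[:,2]>.028)&(C[:,2]<.036)&(np.hypot(C[:,0]-.582,C[:,1]-.037)<.036)]; print(len(C),rect(C),C.mean(0).round(4))
crop(s,200,130,300,220,5,"f2")
E
```

```text
pose [ 565.9 -109.8   90. ] [-1.7992e+02 -4.0000e-02  9.3790e+01] q6 -117 w 0.5 F [ 0.8  0.2 -0.2] t 40.9
wz -0.004 tz 113.5 txy before turn [0.1 0.4] after turn [0.1 0.4]
usb_stick 0.7 [367. 173.  50.  68.] rect [ 588.3 -243.8  151.4  102.6   -6.2] mean [ 574.7 -262.5] cloud [ 563.4 -276.     6.4]
usb_stick 0.4 [240. 177.  11.  10.] rect [583.   48.7  26.8  18.   89.6] mean [583.1  49.4] cloud [582.9  48.5  33.3]
91 [582.8  47.3  29.3  19.1  88.2] [0.5829 0.0494 0.033 ]
```

View pics/f2.png

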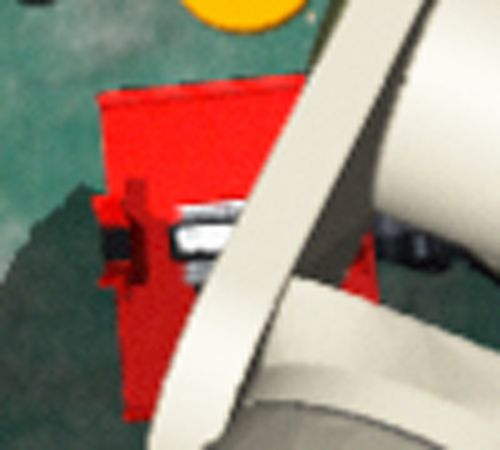

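Request:
{"fn": "drive_tool", "kwargs": {"increments": [[[0.5, 0, 0.4, 20, 0, 0, 0], [0.5, 0, 0, 25, 0, 0, 0], [0.5, 0, 0, 25, 0, 0, 0], [0.5, 0, 0, 20, 0, 0, 0], [0.5, 0, 0, 13.5, 0, 0, 0], [0.5, 0, 0, 7, 0, 0, 0], [0.5, 0, 0, 3, 0, 0, 0], [0.5, 0, 0, 0, 0, 0, 0]]]}}

```text
time_s: 41.8
tool_pos: [0.5669, -0.11, -0.0225]
tool_rot: [180.0, 0.0, 94.0]
contact_force: [0.0, 0.1, 0.5]
gripper_width: 0.499
```

Request:
{"fn": "drive_tool", "kwargs": {"increments": [[[0.7, 0, 0, 0, 0, 0, 0], [1, 0, 0, 0, 0, 0, 0], [1, 0, 0, 0, 0, 0, 0], [1, 0, 0, 0, 0, 0, 0], [1, 0, 0, 0, 0, 0, 0], [1, 0, 0, 0, 0, 0, 0], [1, 0, 0, 0, 0, 0, 0]]]}}

```text
time_s: 42.5
tool_pos: [0.5671, -0.1101, -0.0219]
tool_rot: [179.9, 0.0, 94.0]
contact_force: [-1.0, 0.2, 5.7]
gripper_width: 0.103
```

Request:
{"fn": "drive_tool", "kwargs": {"increments": [[[1, 0, 0, -10, 0, 0, 0], [1, 0, 0, -30, 0, 0, 0.15], [1, 0, 0, -40, 0, 0, 0.15], [1, 0, 0, -30, 0, 0, 0.15], [1, 0, 0, -15, 0, 0, 0.15], [1, 0, 0, 0, 0, 0, 0.15], [1, 0, 0, 0, 0, 0, 0.15], [1, 0, 0, 0, 0, 0, 0.15], [1, 0, 0, 0, 0, 0, 0.15], [1, 0, 0, 0, 0, 0, 0.15]]]}}

```text
time_s: 43.5
tool_pos: [0.5666, -0.1099, 0.1029]
tool_rot: [180.0, -0.0, 16.3]
contact_force: [-0.3, -0.1, -0.2]
gripper_width: 0.106
```

Request:
{"fn": "drive_tool", "kwargs": {"increments": [[[1, 0, 0, 0, 0, 0, 0.15], [1, 0, 0, 0, 0, 0, 0.05], [1, 0, 0, 0, 0, 0, 0], [1, 0, 0, 0, 0, 0, 0]]]}}

```text
time_s: 43.9
tool_pos: [0.5667, -0.1099, 0.1026]
tool_rot: [180.0, -0.0, 5.3]
contact_force: [0.9, 1.0, -0.2]
gripper_width: 0.107
```

```bash
python3 go.py 581 54.8 20.5 5.1
```

```text
pose [ 566.7 -109.9  102.6] [ 1.7999e+02 -2.0000e-02  5.2900e+00] q6 -28 w 0.107 F [ 0.9  1.  -0.2] t 43.9
wz 0.003 tz 82.1 txy before turn [  29.5 -162.7] after turn [  28.9 -162.8]
```

Request:
{"fn": "drive_tool", "kwargs": {"increments": [[[1, 7.4, -40.5, 0, 0, 0, 0.003], [1, 7.4, -40.5, 0, 0, 0, 0], [1, 7.4, -40.5, 0, 0, 0, 0], [1, 7.4, -40.5, 0, 0, 0, 0], [1, 0, 0, 0, 0, 0, 0], [1, 0, 0, 15, 0, 0, 0], [1, 0, 0, 20, 0, 0, 0], [1, 0, 0, 10, 0, 0, 0], [1, 0, 0, 0, 0, 0, 0], [1, 0, 0, 0, 0, 0, 0]]]}}

```text
time_s: 44.9
tool_pos: [0.5821, 0.0537, 0.0578]
tool_rot: [180.0, -0.0, 5.0]
contact_force: [-0.9, -0.4, 0.2]
gripper_width: 0.107
```

```bash
python3 go.py 581.3 54.3 22.5 5.1
```

```text
pose [582.1  53.7  57.8] [ 1.7999e+02 -3.0000e-02  5.0300e+00] q6 -11 w 0.107 F [-0.9 -0.4  0.2] t 44.9
wz -0.001 tz 35.3 txy before turn [-0.8 -0.7] after turn [-0.8 -0.7]
```

Request:
{"fn": "drive_tool", "kwargs": {"increments": [[[1, -0.4, -0.5, 10, 0, 0, 0], [1, 0, 0, 10, 0, 0, 0], [1, 0, 0, 7, 0, 0, 0], [1, 0, 0, 4, 0, 0, 0], [1, 0, 0, 2, 0, 0, 0], [1, 0, 0, 0.5, 0, 0, 0], [1, 0, 0, 0, 0, 0, 0]]]}}

```text
time_s: 45.6
tool_pos: [0.5815, 0.0545, 0.0239]
tool_rot: [180.0, -0.0, 5.0]
contact_force: [-0.0, -0.3, 0.2]
gripper_width: 0.105
```

Request:
{"fn": "drive_tool", "kwargs": {"increments": [[[1, 0, 0, 1, 0, 0, 0], [1, 0, 0, 0, 0, 0, 0]]]}}

```text
time_s: 45.8
tool_pos: [0.5814, 0.0545, 0.0228]
tool_rot: [180.0, -0.0, 5.0]
contact_force: [0.5, -0.4, -0.8]
gripper_width: 0.106
```

Release, rise, and move aside toward the robot's left front for a final look.

Request:
{"fn": "drive_tool", "kwargs": {"increments": [[[0.8, 0, 0, 0, 0, 0, 0], [0.7, 0, 0, 0, 0, 0, 0], [0.6, 0, 0, 0, 0, 0, 0], [0.6, 0, 0, 0, 0, 0, 0], [0.6, 0, 0, -10, 0, 0, 0], [0.6, 0, 0, -25, 0, 0, 0], [0.6, 0, 0, -35, 0, 0, 0], [0.6, 0, 0, -30, 0, 0, 0], [0.6, 0, 0, 0, 0, 0, 0], [0.6, 0, 0, 0, 0, 0, 0]]]}}

```text
time_s: 46.8
tool_pos: [0.5814, 0.0545, 0.1234]
tool_rot: [180.0, -0.1, 5.0]
contact_force: [-0.3, 0.9, -0.6]
gripper_width: 0.398
```

Request:
{"fn": "drive_tool", "kwargs": {"increments": [[[0.6, -40, -8, -5, 0, 0, 0], [0.6, -40, -8, -5, 0, 0, 0], [0.6, -40, -8, -5, 0, 0, 0], [0.6, -40, -8, -5, 0, 0, 0], [0.6, -30, -30, -5, 0, 0, 0], [0.6, -10, -40, 0, 0, 0, 0], [0.6, 0, -40, 0, 0, 0, 0], [0.6, 0, 0, 0, 0, 0, 0], [0.6, 0, 0, 0, 0, 0, 0]]]}}

```text
time_s: 47.7
tool_pos: [0.369, 0.1788, 0.147]
tool_rot: [180.0, 0.1, 5.2]
contact_force: [1.0, -0.7, -0.6]
gripper_width: 0.397
```

```bash
python3 go.py
python3 - <<'E'
from m import *
s=manip.snapshot("top"); H=hsv(s); h,S,V=H[...,0],H[...,1],H[...,2]
look(s,["blue_driver","red_driver","yellow_driver","battery_pack"],dict(TOPZ,blue_driver=.040,red_driver=.05,battery_pack=.022))
rep(s,"yellow",near(s,.56,-.38,.006,30)&(h>15)&(h<38)&(S>120),.008)
C=cloud(s,near(s,.582,.035,.03,22))
for a,b in((.02,.028),(.028,.036),(.05,.058)):
    D=C[(C[:,2]>a)&(C[:,2]<b)&(np.hypot(C[:,0]-.582,C[:,1]-.037)<.036)]; print(a,len(D),rect(D),D.mean(0).round(4))
cv2.imwrite("pics/fin.png",np.hstack([cv2.resize(s["frame"][130:220,200:290,::-1],(400,400),interpolation=2),cv2.resize(s["frame"][130:220,320:410,::-1],(400,400),interpolation=2)]))
E
```

```text
pose [369.  178.8 147. ] [1.7998e+02 1.1000e-01 5.1600e+00] q6 4 w 0.397 F [ 1.  -0.7 -0.6] t 47.7
blue_driver 0.59 [368. 192.  67.  12.] rect [ 549.7 -232.9  154.1   16.    85.5] mean [ 550.6 -214.9] cloud [ 550.4 -209.4   43.5]
red_driver 0.51 [240. 178.  62.  11.] rect [582.1  47.6 127.4  15.3 -86.6] mean [581.3  58.9] cloud [580.4  57.7  54.7]
red_driver 0.38 [367. 176.  55.  67.] rect [ 586.1 -231.   144.4  115.2   -6. ] mean [ 584.9 -233. ] cloud [ 591.5 -246.5    5.9]
yellow_driver 0.67 [429. 185.   7.  38.] rect [ 566.3 -380.    90.9   11.7   -1.9] mean [ 570.1 -380.1] cloud [ 573.5 -378.    11.5]
battery_pack 0.88 [367. 174.  28.  52.] rect [ 593.9 -237.5  119.1   64.    -1.3] mean [ 601.  -237.2] cloud [ 602.4 -236.9   23.1]
yellow 203 rect [ 566.  -379.3   77.    11.7   -1.9] mean [ 565.7 -379.4]
0.02 75 [583.   36.6  42.6  33.3 -85.3] [0.5815 0.0366 0.0242]
0.028 47 [578.5  36.   52.   10.7 -71.3] [0.5778 0.0372 0.0321]
0.05 142 [583.3  37.4  71.3  12.7 -84.2] [0.5823 0.0426 0.0541]
```

Run:
```python
from m import *
s=manip.snapshot("top"); H=hsv(s); h,S,V=H[...,0],H[...,1],H[...,2]
def along(cx,cy,yaw,zmin):
    C=cloud(s,near(s,cx,cy,.04,45)); a=np.radians(yaw); d=C[:,:2]-[cx,cy]; u=d@[np.cos(a),np.sin(a)]; w=d@[-np.sin(a),np.cos(a)]
    for y in np.arange(-.08,.08,.01):
        m=(abs(w-y-.005)<.005)&(abs(u)<.012)&(C[:,2]>zmin)
        if m.any(): print(round(y*1000),m.sum(),"zmed/max",np.round([np.median(C[m,2])*1000,C[m,2].max()*1000]),"x",np.round(u[m].mean()*1000,1))
along(.583,.035,5.1,.028); print(); along(.549,-.232,-5.8,.026)
```

```text
-80 6 zmed/max [47. 50.] x 0.7
-70 5 zmed/max [49. 51.] x 0.4
-60 45 zmed/max [46. 52.] x 1.0
-50 26 zmed/max [47. 52.] x -0.5
-40 7 zmed/max [49. 52.] x 0.1
-30 17 zmed/max [51. 56.] x 0.2
-20 31 zmed/max [53. 57.] x -0.9
-10 35 zmed/max [53. 58.] x -2.0
0 38 zmed/max [54. 59.] x -1.1
10 38 zmed/max [53. 59.] x -2.3
20 36 zmed/max [54. 60.] x -1.2
30 24 zmed/max [56. 60.] x -0.4
40 51 zmed/max [53. 58.] x -1.1
50 40 zmed/max [55. 60.] x 0.0
60 22 zmed/max [57. 60.] x -0.9
70 15 zmed/max [55. 58.] x 0.3

-80 8 zmed/max [37. 38.] x -1.3
-70 6 zmed/max [38. 40.] x -1.2
-60 34 zmed/max [36. 41.] x 0.5
-50 37 zmed/max [36. 41.] x -0.2
-40 7 zmed/max [40. 42.] x -0.7
-30 14 zmed/max [40. 44.] x -1.5
-20 25 zmed/max [43. 47.] x -0.5
-10 26 zmed/max [43. 47.] x -1.1
0 27 zmed/max [45. 48.] x -0.6
10 25 zmed/max [45. 47.] x -0.8
20 27 zmed/max [45. 48.] x -0.9
30 26 zmed/max [45. 49.] x -0.3
40 41 zmed/max [43. 48.] x -0.3
50 36 zmed/max [45. 50.] x -0.4
60 22 zmed/max [46. 49.] x 0.2
70 10 zmed/max [46. 49.] x 0.2
```

Both drivers span from -80 to about +78 mm along their tray, on the notch line, with handle and shaft both down in the notches.

```bash
python3 -c "
from workcell import manip; print(manip.job_done())"
```

```text
the job is handed in; nothing more can be done
None
```

Both trays are packed in the required order, and the job was handed in at about 48 s of the 138 s allowed. The hand-in gives no verdict, so the results below come from my own camera measurements.

**What went wrong:** The first grasp of the battery pack closed on air. The real fingertips are about 27 mm behind the reported TCP, which I confirmed by gently touching the bench. I corrected all later heights for this. The failed grasp did not move the pack.

**Last checks (top camera):**

| Item | Measured |
|---|---|
| Battery pack | About 1 mm and 0.5° from the inlay when placed; top at 23 mm |
| Heat sink | Within about 2 mm of the red tray's centre; flat |
| USB stick | Origin within about 2 mm of the heat sink's centre; top 32–33 mm above the bench |
| Blue and red drivers | Within about 2 mm of the notch line and 3 mm lengthwise; handles and shafts down in the notches |
| Yellow driver | Left in place; the arm never touched it |

**Weaker or disagreeing checks:**
- The last network mask of the battery pack gave -1.3° instead of -5.8°. The blue driver lies over the pack and hides part of it in that picture. The earlier unobstructed reading was -5.8°.
- The USB stick is half hidden under the red driver, so its final angle could not be measured well. A reading from the visible strip alone suggested about 14° off the heat sink's long axis. Before the driver went in, it read about 6° off or less.
- The closing picture could not be viewed because the 16-picture limit was reached, so the final state was checked by numbers only.

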